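# Turn the drying carousel to its empty hook and hang the bangle

## Robot

A 6-joint arm with a two-finger parallel gripper is mounted at the origin on the work surface. World frame = base frame: x ahead of the robot, y to its left, z up, the work surface at z = 0. Lengths are in m, angles in rad, forces in N, time in s.
With the tool pointing down it reaches from about 0.35 to 0.725 m from the base axis. Payload 4.3 kg.
Tool frame: the origin (TCP) lies midway between the tips of the shut fingers; the grasp point (between the pads) lies 19 mm behind it; z points along the fingers, y is the direction in which the jaws open and shut (so a half turn about z gives the same grasp; the last joint's range is limited). The gripper opens to 85 mm and grips with 20 to 120 N. Pads are 22 mm wide; open, the fingers measure 114 mm over their backs; the gripper's body (76 mm by 85 mm) begins 54 mm behind the grasp point. The pads swing forward as they close: fully open they stand 13 mm farther back than shut.
Start: joints at [-1.295, 0.377, 0.081, 1.274, 0, 1.46], TCP at [0.216, -0.533, 0.195] pointing down, gripper open.
Joint ranges: [-2.72, 2.72], [-0.84, 1.66], [-1.02, 1.22], [-1.77, 2.12], [-1.37, 1.28], [-3.14, 3.14]. Speed limits (rad/s): [2.57, 2.57, 3.14, 3.14, 3.14, 3.14].

## Interface

Orientations are given as a 3x3 rotation matrix whose columns are the frame's x, y, z axes.
In Python, from bench import bot, viewer, search_frame gives the robot as it stands. The module is installed in compiled form; this text tells all that it offers.
- The arm moves only by the shell command python3 -m creep 'ROWS' [FORCE]. ROWS is a JSON object of lists of equal length, an entry for each row: "hand": the closure in counts, from 0 (fully open) to 255 (shut); "travel": the shift along the world's x, y, z in m, a list of three; "turn": the turn, a rotation vector about the world's x, y, z in degrees, a list of three. A call has 1 to 8 rows; each row is the pose to reach, as a shift and turn from the pose commanded when the call began; what a row does not reach only later rows make up. A row lasts 1/10 s, in which the tool goes at most 50 mm and 8.59 degrees, less where a joint would pass 70% of its speed; a pose out of reach is approached as far as the arm can. A call with a gripper value outside its range is refused whole. The fingers move at their own pace and stop on an object; FORCE is the grip in N (left out, the last holds). Time passes only in rows, so rows that repeat a pose let the fingers close. It gives the time, the measured TCP pose, the force and the opening at its end, in the units of the state.
- bot.sense(): the state, without advancing time (a new reading comes with each control period).
- viewer.read_camera(name): name is "scene" or "top" or "wrist"; returns a dict with "frame" (384x512x3 uint8, red, green, blue), "range_z" (384x512 float32, m along the optical axis (not along the pixel's ray), 0 where there is no reading), "K" (3x3 intrinsics, pixels), "world_from_camera" (4x4, takes a point from camera to world coordinates). Camera axes: x right, y up, looking along -z (the intrinsics and any distortion apply to the point x, -y, -z); pixel columns grow to the right and rows downward; lengths in m; the calibration is good to about 2 mm. A picture is of the moment at which its call begins.
- bot.job_done(): hands the job in, once; it reports no verdict.
Trained networks look in a picture, given as the dict that the camera call returned (one of the last four; its "shot" number tells which), for a name from the list of things; names that differ only in an ending like _2 or _b are one class to them, and where a whole thing is asked for, a point or a joint stands for the part that bears it (a point fixed in the world has none). Each returns a list of dicts, best first, with "score" (0 to 1); they miss things now and then, are a little off and sometimes report something else, mostly with a low value. They report only what shows in the picture. A call takes as long as a camera call. They do not tell look-alikes from the thing itself.
- search_frame(picture, target): "rect" ([centre column, centre row, width, height] in pixels, round what is visible of it).
The state is a dict: "time": time; "qpos": joint angles; "qvel": joint speeds; "effort": joint torques, N m; "tool_pos": TCP position; "tool_rot": TCP orientation; "force": force on the tool from outside, world axes, zero at the start; "moment": the same for the moment, N m; "width": finger opening in m.
Only numpy, scipy, OpenCV 4.12 (cv2) and the standard library are available. Lean on these libraries where they do the work, as an engineer would, in place of code of your own. Each camera call takes 0.05 s, during which the arm holds its last target.

## Task

The rinsed bronze bangle standing in the grey cradle has to go on the drying carousel. First turn the carousel until its empty hook stands squarely over the middle of the white catch dish, with the bangle still in its cradle; then hang the bangle on that hook, with the hook still over the middle of the dish, and let it hang still. Keep the three dry bangles on their hooks and do not shift or upset the beaker, jar, bottle or bowl.

Things in the scene. Friction and masses are not known exactly. Their poses are not given: they have to be found in the camera images.
- hook (a point): the one empty hook: a level round steel bar, 8 mm thick, sticking out radially from the carousel's turning head 170 mm above the bench. This point is on the bar's centre line, 62 mm from the carousel's axis (middle of where a bangle hangs). -x points outward along the bar, z up. The bar can be pushed sideways: 1 to 2 N here turns the head, several turns either way, and it stays where it is left
- hook_tip (a point): end of the empty hook's upturned tip (centre line), 93 mm from the axis and 12 mm above the bar's centre line; the bar is straight from the hub to 86 mm from the axis. With its roundness the tip ends 97 mm from the axis and 16 mm above the bar's centre line. Axes as the hook's
- axis (a point): point on the carousel's fixed vertical axis, level with the bars' centre lines. The hub has radius 16 mm, its top 12 mm above this point; nothing on the carousel rises over 20 mm above it. Four hooks stand 90 degrees apart. The foot is a flat dark disc, radius 120 mm, 8 mm thick
- dish (a point): centre of the mouth of the white porcelain catch dish (72 mm wide, rim 28 mm above the bench) fixed on the carousel's foot, 62 mm from the axis, on the robot's side. Turning the head does not move it
- bangle_c (a point): the bangle to hang: plain dark bronze ring, outside diameter 58 mm, hole 48 mm, 16 mm wide, about 0.11 kg, standing on edge in the cradle. This point is the centre of its hole (35 mm above the bench at the start); x is the level axis of the hole. Can be gripped from above across its outside diameter, along its level y axis. Hanging, this point is 20 mm below the bar's centre line
- cradle: grey plastic cradle fixed to the bench: plate 70 x 90 x 6 mm, origin at the centre of its underside. Two cheeks (5 x 24 mm, tops 26 mm above the bench) stand 1 mm off the bangle's faces, within 12 mm of its middle; two strips 4 mm high, 20 mm from the middle, stop it rolling. The hole's axis lies along the cradle's x. The bangle lifts straight up
- dry1_c (a point): one of the three dry bronze bangles (same size as the one in the cradle) that already hang loosely on the other hooks; this point is the centre of its hole. It must stay on its hook
- dry2_c (a point): one of the three dry bronze bangles (same size as the one in the cradle) that already hang loosely on the other hooks; this point is the centre of its hole. It must stay on its hook
- dry3_c (a point): one of the three dry bronze bangles (same size as the one in the cradle) that already hang loosely on the other hooks; this point is the centre of its hole. It must stay on its hook
- beaker: bystander, loose, leave alone: empty glass beaker, 60 mm wide, 80 mm tall; origin at the centre of its underside
- jar: bystander, loose, leave alone: white plastic jar with a blue lid, 80 mm wide, 115 mm tall; origin at the centre of its underside
- bottle: bystander, loose, leave alone: white plastic bottle with a red cap, 56 mm wide, 150 mm tall; origin at the centre of its underside
- cup: bystander, loose, leave alone: small white porcelain bowl, 60 mm wide, 42 mm tall; origin at the centre of its underside
Mind the look-alikes: they are no part of the job. Leave any green or yellow look-alike of the part that bears bangle_c alone.

How it is judged:
On the way, in this order (a step that is already met when the one before it is completed fails the run):
1. the empty hook stands over the middle of the dish while the bangle is still in its cradle (horizontal distance between hook and dish below 0.015 m and distance of bangle_c from where it was at the start of the episode below 0.02 m), for 0.4 s.
2. the bangle hangs on that hook (x of bangle_c in the frame of hook between -0.028 and 0.03 m and y of bangle_c in the frame of hook between -0.01 and 0.01 m and z of bangle_c in the frame of hook between -0.027 and -0.012 m and angle between the x axis of bangle_c and the x axis of hook, either way round below 0.35 rad), for 0.2 s.
At the end, for the whole second after the job is handed in: The bangle hangs at rest on the hook: hole centre 12-27 mm below the bar's centre line, within 10 mm sideways and 28 mm along the bar of the hook point, axis within 0.35 rad of the bar; hook point within 20 mm level distance of the dish centre; the dry bangles still on their hooks (all of step 2 and horizontal distance between hook and dish below 0.02 m and linear speed of bangle below 0.03 m/s and height (world z) of each of dry1_c, dry2_c, dry3_c above 0.13 m); the robot touches nothing.
It fails at once if a dry bangle falls off its hook (height (world z) of any of dry1_c, dry2_c, dry3_c below 0.11 m).
It fails at once if beaker, jar, bottle or bowl shifted by more than 40 mm or upset ((distance of beaker from where it was at the start of the episode above 0.04 m or angle between beaker's own z axis and vertical above 0.5 rad) or (distance of jar from where it was at the start of the episode above 0.04 m or angle between jar's own z axis and vertical above 0.5 rad) or (distance of bottle from where it was at the start of the episode above 0.04 m or angle between bottle's own z axis and vertical above 0.5 rad) or (distance of cup from where it was at the start of the episode above 0.04 m or angle between cup's own z axis and vertical above 0.5 rad)).
It also fails if it takes over 58 s, if anything falls off the work surface, if the arm or the gripper's body presses on something with over 40 N, if the wrist force passes 120 N, or if a joint passes its speed limit or range.

## Working session

There is one attempt and no reset: what is moved stays moved. The work goes in short steps, Python scripts to look and compute and a shell command to move; the robot and the scene stay as the last step left them, time stands still between calls to the robot, and variables do not carry over. Pictures are saved under pics/ and viewed, and the job is handed in when it is done.

```bash
mkdir -p pics; cat > h.py <<'E'
import numpy as np, cv2, pickle
from bench import bot, viewer, search_frame
def shot(n,fn):
    p=viewer.read_camera(n); cv2.imwrite('pics/'+fn+'.png',cv2.cvtColor(p['frame'],cv2.COLOR_RGB2BGR))
    pickle.dump(p,open(fn+'.pkl','wb')); return p
def world(p,u,v,d=None):
    K=p['K']; d=p['range_z'][int(round(v)),int(round(u))] if d is None else d
    x=(u-K[0,2])/K[0,0]*d; y=(v-K[1,2])/K[1,1]*d
    return (p['world_from_camera']@np.array([x,-y,-d,1]))[:3]
def cloud(p):
    K=p['K'];d=p['range_z'];v,u=np.mgrid[0:384,0:512]
    P=np.stack([(u-K[0,2])/K[0,0]*d,-(v-K[1,2])/K[1,1]*d,-d,np.ones_like(d)],-1)
    return (P@p['world_from_camera'].T)[...,:3]
def ray(p,u,v,z):
    a=p['world_from_camera'][:3,3]; b=world(p,u,v,1.0); t=(z-a[2])/(b[2]-a[2]); return a+t*(b-a)
E
python3 - <<'E'
from h import *
s=bot.sense(); print({k:np.round(v,3) for k,v in s.items()})
for n in ('scene','top','wrist'):
    p=shot(n,n+'0'); print(n,np.round(p['world_from_camera'],3).tolist(),np.round(p['K'],1).tolist())
    for t in ('hook','hook_tip','axis','dish','bangle_c','cradle','dry1_c','beaker','jar','bottle','cup'):
        try:
            for r in search_frame(p,t)[:5]: print(t,np.round(r['rect']),round(r['score'],2))
        except Exception as e: print(t,e)
E
```

```text
{'time': np.float64(0.0), 'qpos': array([-1.295,  0.378,  0.08 ,  1.274, -0.   ,  1.46 ]), 'qvel': array([-0.001, -0.001,  0.001,  0.   , -0.001, -0.   ]), 'effort': array([ 0.0000e+00, -4.6360e+01,  2.6988e+01,  2.1000e-02, -0.0000e+00,
       -0.0000e+00]), 'tool_pos': array([ 0.216, -0.532,  0.194]), 'tool_rot': array([[ 0.927,  0.376, -0.001],
       [ 0.376, -0.927,  0.002],
       [ 0.   , -0.002, -1.   ]]), 'force': array([ 0.173,  0.75 , -0.242]), 'moment': array([-0.012,  0.017, -0.019]), 'width': np.float64(0.086)}
scene [[0.868, -0.405, 0.289, 0.852], [0.497, 0.698, -0.516, -0.604], [0.007, 0.591, 0.807, 0.973], [0.0, 0.0, 0.0, 1.0]] [[440.3, 0.0, 253.4], [0.0, 440.3, 186.3], [0.0, 0.0, 1.0]]
hook [313. 134.  62.  54.] 0.86
hook_tip [302. 134.  51.  51.] 0.65
axis [301. 177.  87.  69.] 0.87
axis [191. 267.  20.  22.] 0.71
dish [303. 179.  89.  71.] 0.88
dish [275. 272.  35.  55.] 0.45
bangle_c [224. 303.  13.  29.] 0.82
bangle_c [150. 253.  27.  21.] 0.75
bangle_c [233. 237.  19.  25.] 0.56
bangle_c [325. 157.  22.  20.] 0.41
cradle [194. 274.  43.  44.] 0.75
dry1_c [328. 
[... 460 characters left out ...]
ip [192. 173.  62.  59.] 0.89
axis [204. 181.  75.  74.] 0.93
axis [133. 228.  24.  16.] 0.33
dish [202. 182.  75.  78.] 0.89
bangle_c [200. 183.  78.  77.] 0.49
bangle_c [330. 209.  19.   7.] 0.44
cradle [330. 210.  23.  28.] 0.91
dry1_c [175. 163.  14.  19.] 0.5
beaker [132. 227.  32.  19.] 0.75
jar [202. 181.  80.  78.] 0.7
jar [304. 152.  33.  34.] 0.67
jar [184. 192.  19.  15.] 0.43
bottle [377. 169.  32.  19.] 0.83
bottle [177. 163.  18.  18.] 0.59
cup [274. 233.  19.  16.] 0.79
cup [178. 163.  14.  17.] 0.41
wrist [[0.377, 0.883, 0.281, 0.288], [-0.926, 0.36, 0.114, -0.504], [-0.0, -0.303, 0.953, 0.374], [0.0, 0.0, 0.0, 1.0]] [[346.1, 0.0, 251.2], [0.0, 346.1, 193.2], [0.0, 0.0, 1.0]]
```

```bash
python3 -c "
import cv2
a=cv2.imread('pics/top0.png')[110:290,100:430];cv2.imwrite('pics/top0c.png',cv2.resize(a,None,fx=2.4,fy=2.4,interpolation=cv2.INTER_CUBIC))
a=cv2.imread('pics/scene0.png')[80:380,130:400];cv2.imwrite('pics/scene0c.png',cv2.resize(a,None,fx=2,fy=2,interpolation=cv2.INTER_CUBIC))"
```

```text
(no output)
```

View pics/top0c.png

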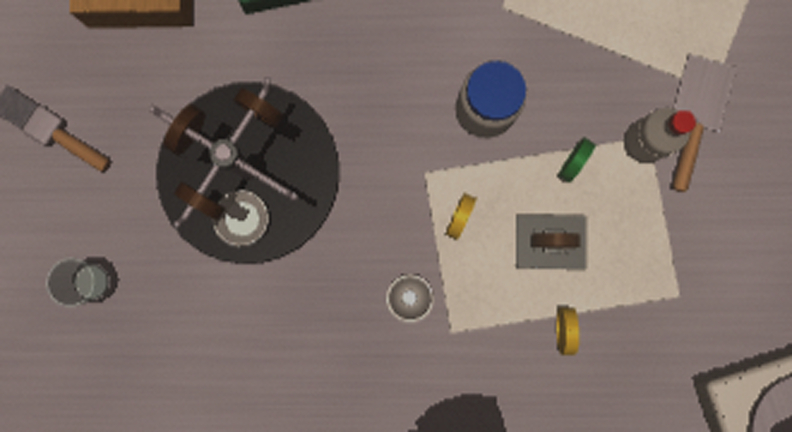

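View pics/scene0c.png

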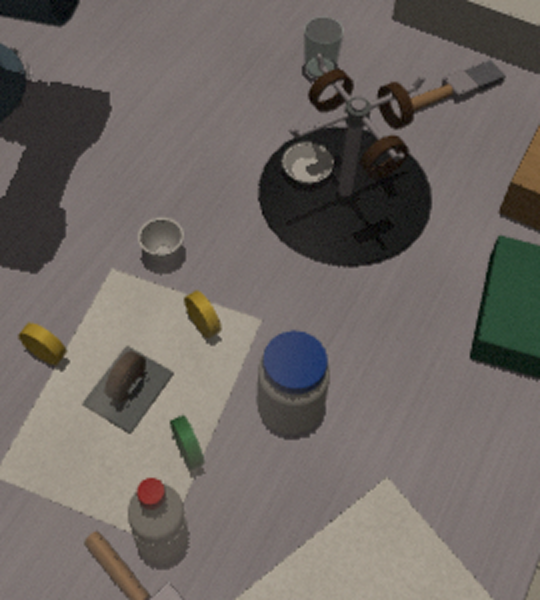

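The top view shows the hub at about px (193,174). The empty hook's tip is at about (223,192), the dish at about (201,201) and the bangle in its cradle at about (331,210). The jar and bottle stand off to the far side of the cradle.

```bash
python3 - <<'E'
from h import *
for n in ('top0','scene0'):
    p=pickle.load(open(n+'.pkl','rb')); C=cloud(p)
    f=p['frame'].astype(int)
    print(n)
    # carousel pts by height
    m=(C[...,2]>.15)&(C[...,2]<.2)&(C[...,1]<.35)&(C[...,0]>.35)&(p['range_z']>0)
    Q=C[m]; print(len(Q),Q.min(0),Q.max(0))
    # dish rim
    if n=='top0':
        print('hub',world(p,192.9,173.75),ray(p,192.9,173.75,.182)); print('tip',ray(p,222.9,191.7,.184)); print('dish',ray(p,201.2,200.8,.028),'bangle',ray(p,331.2,210,.064),'cradle',ray(p,329.6,210.3,.006))
    # bench plane check
    b=C[(abs(C[...,2])<.02)]; print('bench z med',np.median(b[:,2]))
    # foot disc: dark pixels on z~.008
    dk=(f.max(-1)<60)&(C[...,2]<.03)&(C[...,2]>-.01)&(C[...,0]>.3)&(C[...,1]>-0.0 if n=='top0' else C[...,1]>-9)
    num,lab,st,ce=cv2.connectedComponentsWithStats(dk.astype('uint8'))
    i=1+np.argmax(st[1:,4]); print(st[i],ce[i])
    pts=np.array([ray(p,u,v,.008) for v,u in np.argwhere(lab==i)])[:,:2].astype('float32')
    print('foot circ',cv2.minEnclosingCircle(pts))
E
```

```text
top0
3790 [ 0.46205873 -0.7478672   0.15000151] [0.73912154 0.1936265  0.18907874]
hub [0.60170126 0.11128829 0.18273415] [0.60181012 0.11142368 0.182     ]
tip [0.55325052 0.03154319 0.184     ]
dish [0.54088159 0.11357016 0.028     ] bangle [ 0.50860548 -0.27435034  0.064     ] cradle [ 0.51023792 -0.28106881  0.006     ]
bench z med 0.0012070810591238157
[ 174  146   65   74 2242] [214.22836753 185.62667261]
foot circ ((0.6028139591217041, 0.1115061417222023), 0.118691086769104)
scene0
1067 [ 0.52188389 -0.41788051  0.15004701] [0.68663614 0.19135776 0.1890342 ]
bench z med 0.0011632945846843379
[ 259  144   87   69 3689] [302.36134454 182.89400922]
foot circ ((0.6058929562568665, 0.11107375472784042), 0.12097761034965515)
```

The axis is at about (0.603, 0.111), the hook points at about 238° and the dish lies at about 178°. I'll straddle the bar with the jaws and swing it round by about -60°. First I approach at a safe height while turning the wrist.

```bash
python3 -m creep '{"hand":[0,0,0,0,30,60,90,120],"travel":[[0,0,0.03],[0.01,0.02,0.06],[0.03,0.05,0.08],[0.05,0.08,0.08],[0.07,0.11,0.08],[0.09,0.14,0.08],[0.1,0.16,0.08],[0.11,0.18,0.08]],"turn":[[0,0,8.5],[0,0,17],[0,0,25.5],[0,0,34],[0,0,42.5],[0,0,51],[0,0,59.5],[0,0,68]]}'
python3 -m creep '{"hand":[120,120,120,120,120,120,120,120],"travel":[[0.015,0.025,0],[0.03,0.05,0],[0.045,0.075,0],[0.06,0.1,0],[0.075,0.125,0],[0.09,0.15,0],[0.105,0.175,0],[0.12,0.2,0]],"turn":[[0,0,8.5],[0,0,17],[0,0,25.5],[0,0,34],[0,0,42.5],[0,0,51],[0,0,59.5],[0,0,68]]}'
python3 -m creep '{"hand":[120,120,120,120,120,120,120,120],"travel":[[0.015,0.025,0],[0.03,0.05,0],[0.045,0.075,0],[0.06,0.1,0],[0.075,0.125,0],[0.09,0.15,0],[0.105,0.175,0],[0.113,0.19,0]],"turn":[[0,0,8.5],[0,0,17],[0,0,25.5],[0,0,34],[0,0,42.5],[0,0,51],[0,0,59.5],[0,0,68]]}'
python3 - <<'E'
from h import *
s=bot.sense(); print({k:np.round(v,3) for k,v in s.items() if k in('time','qpos','tool_pos','tool_rot','width')})
for n in('wrist','top'):shot(n,n+'1')
E
```

```text
time: 2.6
tool_pos: [0.327, -0.3516, 0.2753]
tool_rot: [[-0.009, 1.0, 0.0], [1.0, 0.009, -0.0], [-0.0, 0.0, -1.0]]
force: [0.5, 0.1, 0.6]
width: 0.0451
time: 3.4
tool_pos: [0.4469, -0.1517, 0.2753]
tool_rot: [[-0.93, 0.367, 0.0], [0.367, 0.93, -0.0], [-0.0, 0.0, -1.0]]
force: [-0.0, 0.3, 0.4]
width: 0.045
time: 4.2
tool_pos: [0.5603, 0.0391, 0.2749]
tool_rot: [[-0.688, -0.726, 0.0], [-0.726, 0.688, 0.0], [-0.0, 0.0, -1.0]]
force: [0.1, 0.2, 0.4]
width: 0.0456
{'time': np.float64(4.2), 'qpos': array([-4.400e-02,  3.460e-01,  2.400e-01,  1.465e+00,  1.000e-03,
       -8.560e-01]), 'tool_pos': array([0.56 , 0.039, 0.275]), 'tool_rot': array([[-0.688, -0.726,  0.   ],
       [-0.726,  0.688,  0.   ],
       [-0.   ,  0.   , -1.   ]]), 'width': np.float64(0.046)}
```

View pics/wrist1.png

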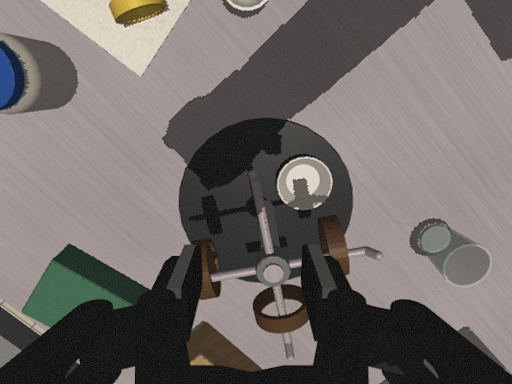

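View pics/top1.png

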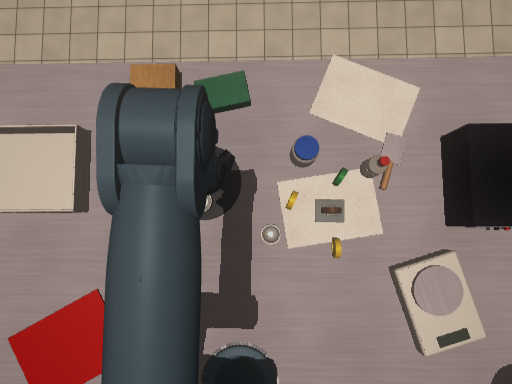

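The wrist view shows the hub at about px (273,269), the empty hook's tip at about (254,173) and the dish at (304,182). I'll measure again from this closer view.

```bash
python3 - <<'E'
from h import *
p=pickle.load(open('wrist1.pkl','rb'))
a=ray(p,273,269,.182);t=ray(p,254.5,173,.182);d=ray(p,304,181,.028);b=ray(p,262,215,.174)
print(a,t,b,d, world(p,273,269))
for q in(t,b,d): v=(q-a)[:2]; print(np.hypot(*v),np.degrees(np.arctan2(v[1],v[0]))%360)
E
```

```text
[0.60050449 0.10997617 0.182     ] [0.5524301  0.03492015 0.182     ] [0.57470232 0.06819871 0.174     ] [0.53969892 0.11575296 0.028     ] [0.60054212 0.11002732 0.18189115]
0.08913222438918592 237.35988769572998
0.04910303591316771 238.30011417322322
0.06107936503449209 174.57294908922705
```

```bash
python3 -m creep '{"hand":[120,120,120,120,120,120,120,120],"travel":[[0.004,0.008,0],[0.007,0.016,0],[0.007,0.016,-0.03],[0.007,0.016,-0.06],[0.007,0.016,-0.09],[0.007,0.016,-0.11],[0.007,0.016,-0.125],[0.007,0.016,-0.125]],"turn":[[0,0,6],[0,0,11.5],[0,0,11.5],[0,0,11.5],[0,0,11.5],[0,0,11.5],[0,0,11.5],[0,0,11.5]]}'
python3 - <<'E'
from h import *
for n in('wrist','scene'):shot(n,n+'2')
a=cv2.imread('pics/scene2.png')[60:260,180:400];cv2.imwrite('pics/scene2c.png',cv2.resize(a,None,fx=3,fy=3,interpolation=cv2.INTER_CUBIC))
E
```

```text
time: 5.1
tool_pos: [0.564, 0.0524, 0.1479]
tool_rot: [[-0.538, -0.843, -0.005], [-0.843, 0.538, -0.0], [0.003, 0.004, -1.0]]
force: [-0.1, -0.3, 0.4]
width: 0.0453
```

View pics/wrist2.png

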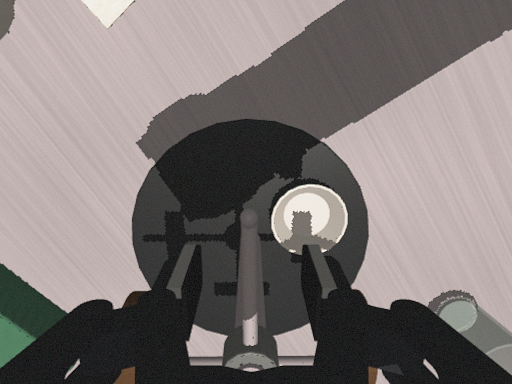

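View pics/scene2c.png

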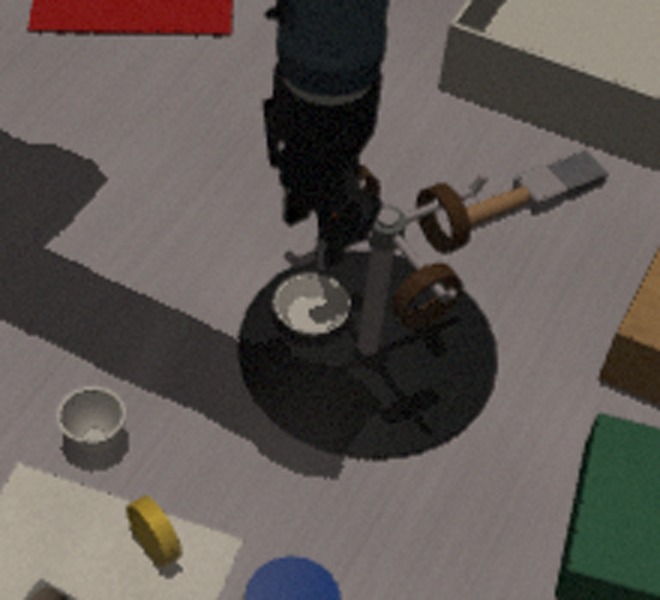

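The bar, at about column 250, sits centred between the jaws, which are at about columns 190 and 310. Next is the swing along the arc, narrowing the jaws on the way.

```bash
python3 -m creep '{"hand":[150,180,190,190,190,190,190,190],"travel":[[-0.0038,0.0026,0],[-0.0074,0.0054,0],[-0.0108,0.0085,0],[-0.014,0.0118,0],[-0.017,0.0153,0],[-0.0197,0.019,0],[-0.0221,0.0229,0],[-0.0243,0.027,0]],"turn":[[0,0,-4],[0,0,-8],[0,0,-12],[0,0,-16],[0,0,-20],[0,0,-24],[0,0,-28],[0,0,-32]]}' 20
python3 -m creep '{"hand":[190,190,190,190,190,190,190,190],"travel":[[-0.0019,0.0042,0],[-0.0034,0.0085,0],[-0.0047,0.0129,0],[-0.0057,0.0174,0],[-0.0063,0.022,0],[-0.0066,0.0266,0],[-0.0066,0.0311,0],[-0.0066,0.0323,0]],"turn":[[0,0,-4],[0,0,-8],[0,0,-12],[0,0,-16],[0,0,-20],[0,0,-24],[0,0,-28],[0,0,-29]]}'
python3 - <<'E'
from h import *
for n in('wrist','scene'):shot(n,n+'3')
a=cv2.imread('pics/scene3.png')[60:260,180:400];cv2.imwrite('pics/scene3c.png',cv2.resize(a,None,fx=3,fy=3,interpolation=cv2.INTER_CUBIC))
E
```

```text
time: 6.0
tool_pos: [0.5431, 0.0801, 0.152]
tool_rot: [[-0.904, -0.428, 0.003], [-0.428, 0.904, -0.0], [-0.003, -0.001, -1.0]]
force: [0.0, -0.0, 0.5]
width: 0.0216
time: 6.8
tool_pos: [0.5366, 0.1127, 0.1518]
tool_rot: [[-0.998, 0.061, 0.003], [0.061, 0.998, 0.0], [-0.003, 0.001, -1.0]]
force: [0.2, -0.2, -0.1]
width: 0.0217
```

View pics/wrist3.png

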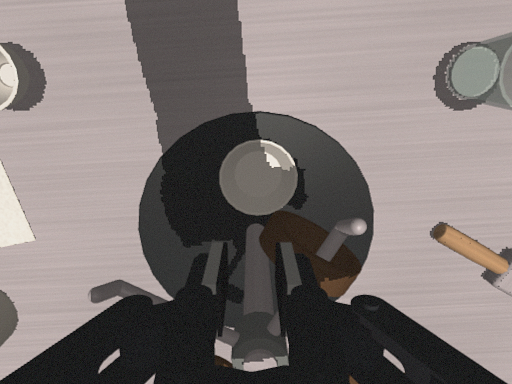

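View pics/scene3c.png

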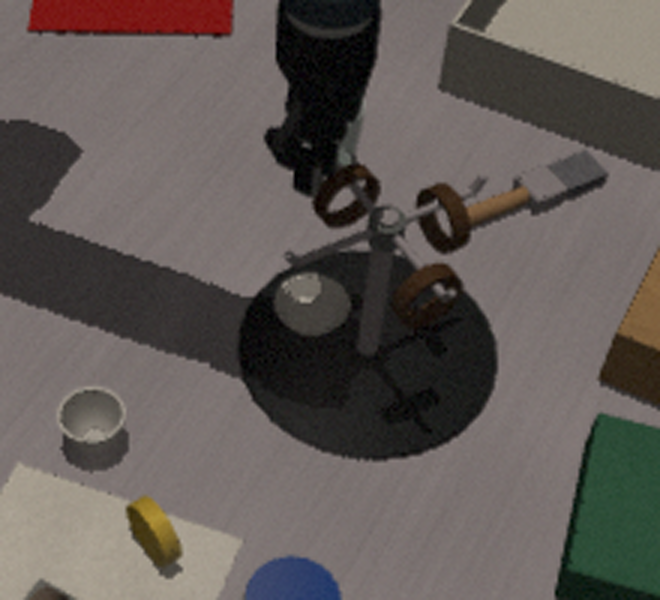

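This is unexpected. In the scene view the empty hook's tip is still at (290,258) in the crop, and in the wrist view it shows at the left, at about (100,293). So the head did not turn. I'll check the depths before moving again.

```bash
python3 - <<'E'
from h import *
for n in('wrist2','wrist3'):
    p=pickle.load(open(n+'.pkl','rb'));C=cloud(p);print(n,np.round(p['world_from_camera'][:3,3],3))
    W=np.linalg.inv(p['world_from_camera']);tp={'wrist2':[.566,.0535,.149],'wrist3':[.5366,.1127,.1518]}[n]
    c=W@np.array(tp+[1]);print('tcp px',p['K'][0,2]+p['K'][0,0]*c[0]/-c[2],p['K'][1,2]+p['K'][1,1]*-c[1]/-c[2])
    for u,v in ([(250,218),(250,250),(250,290),(250,330),(250,362),(185,260),(322,270)] if n=='wrist2' else [(257,235),(257,270),(257,310),(258,350),(100,293),(350,228),(210,260),(288,260)]):
        print(u,v,np.round(C[v,u],3))
E
```

```text
wrist2 [ 0.523 -0.013  0.327]
tcp px 249.0177696215737 232.93625278875683
250 218 [0.553 0.034 0.186]
250 250 [0.565 0.052 0.174]
250 290 [0.577 0.071 0.174]
250 330 [0.589 0.091 0.175]
250 362 [0.598 0.105 0.179]
185 260 [0.58  0.029 0.204]
322 270 [0.536 0.057 0.212]
wrist3 [0.458 0.117 0.33 ]
tcp px 251.09375181575203 228.85105790951155
257 235 [0.594 0.115 0.035]
257 270 [0.594 0.114 0.099]
257 310 [0.594 0.113 0.147]
258 350 [0.596 0.113 0.179]
100 293 [0.552 0.038 0.183]
350 228 [0.525 0.159 0.183]
210 260 [0.525 0.097 0.207]
288 260 [0.527 0.128 0.207]
```

```bash
python3 - <<'E'
from h import *
p=shot('wrist','wrist4');q=shot('scene','scene4'); print(bot.sense()['time'],bot.sense()['force'])
E
python3 -c "
import cv2
a=cv2.imread('pics/scene2.png')[100:200,230:370];b=cv2.imread('pics/scene4.png')[100:200,230:370]
cv2.imwrite('pics/cmp.png',cv2.resize(cv2.vconcat([a,b]),None,fx=3,fy=3,interpolation=cv2.INTER_CUBIC))"
```

```text
7.0 [-0.62500184  0.12884653  0.33654335]
```

View pics/cmp.png

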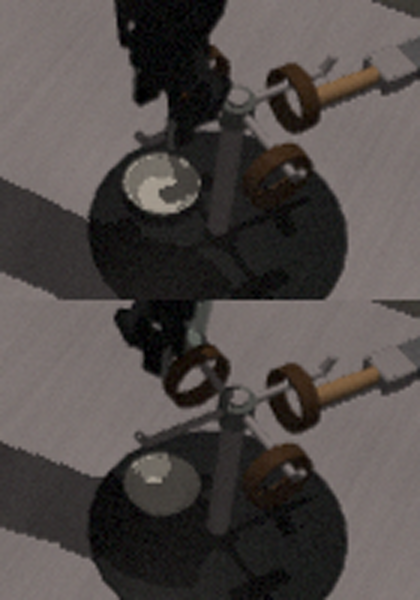

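```bash
python3 - <<'E'
from h import *
for n in('wrist2','wrist4'):
    p=pickle.load(open(n+'.pkl','rb'));C=cloud(p)
    for u in ([165,175,185,195,205,300,310,320,330,340] if n=='wrist2' else [205,215,225,235,275,285,295]):
        print(n,u,[tuple(np.round(C[v,u],3)) for v in range(235,281,9)])
a=cv2.imread('pics/wrist4.png')[180:384,130:390];cv2.imwrite('pics/w4c.png',cv2.resize(a,None,fx=2.8,fy=2.8,interpolation=cv2.INTER_CUBIC)*1)
E
```

```text
wrist2 165 [(np.float64(0.672), np.float64(0.063), np.float64(0.009)), (np.float64(0.679), np.float64(0.071), np.float64(0.007)), (np.float64(0.684), np.float64(0.079), np.float64(0.008)), (np.float64(0.591), np.float64(0.028), np.float64(0.197)), (np.float64(0.589), np.float64(0.028), np.float64(0.205)), (np.float64(0.588), np.float64(0.029), np.float64(0.211))]
wrist2 175 [(np.float64(0.665), np.float64(0.069), np.float64(0.006)), (np.float64(0.67), np.float64(0.076), np.float64(0.008)), (np.float64(0.676), np.float64(0.085), np.float64(0.007)), (np.float64(0.587), np.float64(0.03), np.float64(0.198)), (np.float64(0.582), np.float64(0.028), np.float64(0.212)), (np.float64(0.582), np.float64(0.029), np.float64(0.217))]
wrist2 185 [(np.float64(0.656), np.float64(0.074), np.float64(0.007)), (np.float64(0.662), np.float64(0.082), np.float64(0.007)), (np.float64(0.581), np.float64(0.028), np.float64(0.198)), (np.float64(0.581), np.float64(0.03), np.float64(0.204)), (np.float64(0.523), np.float64(-0.013), np.float64(0.327)), (np.float64(0.577), np.float64(0.03), np.float64(0.22))]
wrist2
[... 4398 characters left out ...]
4), np.float64(0.13), np.float64(0.168)), (np.float64(0.526), np.float64(0.128), np.float64(0.193)), (np.float64(0.526), np.float64(0.127), np.float64(0.202)), (np.float64(0.526), np.float64(0.126), np.float64(0.208)), (np.float64(0.526), np.float64(0.126), np.float64(0.216)), (np.float64(0.526), np.float64(0.125), np.float64(0.222))]
wrist4 295 [(np.float64(0.553), np.float64(0.14), np.float64(0.126)), (np.float64(0.537), np.float64(0.135), np.float64(0.172)), (np.float64(0.541), np.float64(0.134), np.float64(0.173)), (np.float64(0.527), np.float64(0.13), np.float64(0.208)), (np.float64(0.526), np.float64(0.129), np.float64(0.215)), (np.float64(0.525), np.float64(0.129), np.float64(0.223))]
```

View pics/w4c.png

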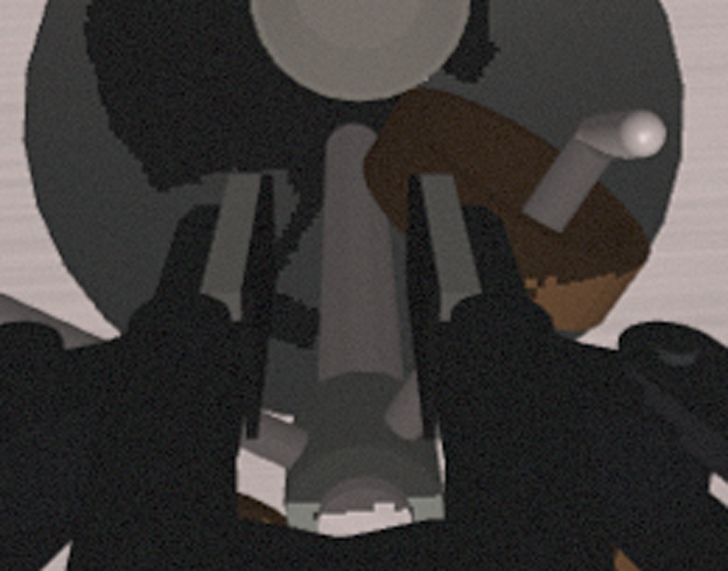

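```bash
python3 - <<'E'
from h import *
p=pickle.load(open('scene4.pkl','rb'));C=cloud(p)
W=np.linalg.inv(p['world_from_camera'])
def px(q):
    c=W@np.append(q,1);return np.round([p['K'][0,2]+p['K'][0,0]*c[0]/-c[2],p['K'][1,2]-p['K'][1,1]*c[1]/-c[2]],1)
print('tcp px',px([.5366,.1127,.1518]),'z.19',px([.5366,.1127,.19]))
m=(abs(C[...,0]-.537)<.03)&(abs(C[...,1]-.113)<.04)&(C[...,2]>.1)
for v,u in np.argwhere(m)[::1]:
    if C[v,u,2]<.24: print(u,v,np.round(C[v,u],3))
cv2.imwrite('pics/s4z.png',cv2.resize(cv2.imread('pics/scene4.png')[80:170,240:350],None,fx=7,fy=6,interpolation=cv2.INTER_CUBIC))
E
```

```text
tcp px [283.6 130.4] z.19 [284.6 119.7]
297 99 [0.551 0.144 0.24 ]
298 99 [0.552 0.147 0.239]
296 100 [0.548 0.145 0.235]
297 100 [0.551 0.145 0.236]
291 101 [0.54  0.133 0.238]
295 101 [0.549 0.136 0.24 ]
291 102 [0.542 0.13  0.237]
295 102 [0.55  0.134 0.239]
294 103 [0.55  0.13  0.238]
295 103 [0.55  0.135 0.234]
291 104 [0.544 0.126 0.235]
293 104 [0.549 0.126 0.237]
294 104 [0.551 0.128 0.237]
291 105 [0.545 0.124 0.234]
292 105 [0.547 0.125 0.234]
293 105 [0.55  0.125 0.235]
294 105 [0.55  0.13  0.232]
291 106 [0.545 0.126 0.229]
292 106 [0.548 0.123 0.233]
293 106 [0.549 0.127 0.23 ]
290 107 [0.543 0.125 0.226]
291 107 [0.544 0.128 0.224]
292 107 [0.547 0.127 0.226]
289 108 [0.542 0.121 0.225]
290 108 [0.543 0.125 0.223]
291 108 [0.546 0.123 0.226]
292 108 [0.548 0.125 0.225]
281 109 [0.532 0.096 0.238]
288 109 [0.54  0.121 0.221]
289 109 [0.542 0.122 0.221]
290 109 [0.544 0.122 0.222]
291 109 [0.548 0.119 0.226]
292 109 [0.549 0.124 0.222]
282 110 [0.536 0.095 0.238]
283 110 [0.538 0.095 0.239]
288 110 [0.539 0.123 0.216]
289 110 [0.542 0.121 0.219]
290 110 [0.545 0.121 0.22 
[... 8401 characters left out ...]

291 133 [0.549 0.134 0.13 ]
292 133 [0.552 0.134 0.131]
293 133 [0.553 0.137 0.129]
294 133 [0.555 0.139 0.128]
295 133 [0.557 0.14  0.128]
297 133 [0.562 0.142 0.129]
298 133 [0.564 0.145 0.127]
299 133 [0.566 0.148 0.125]
288 134 [0.547 0.119 0.138]
289 134 [0.548 0.123 0.135]
290 134 [0.55  0.125 0.134]
291 134 [0.551 0.129 0.131]
292 134 [0.553 0.132 0.129]
293 134 [0.555 0.134 0.129]
294 134 [0.556 0.137 0.127]
295 134 [0.559 0.137 0.128]
296 134 [0.56  0.142 0.124]
297 134 [0.562 0.144 0.123]
289 135 [0.549 0.121 0.133]
290 135 [0.551 0.125 0.131]
291 135 [0.552 0.127 0.13 ]
292 135 [0.555 0.128 0.131]
293 135 [0.555 0.134 0.124]
294 135 [0.557 0.135 0.125]
295 135 [0.56  0.137 0.125]
```

View pics/s4z.png

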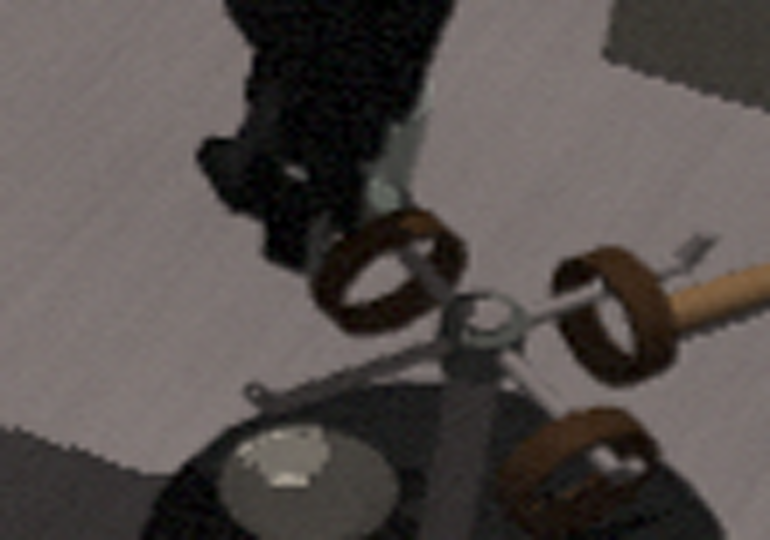

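The depth images settle it. The fingertips are really at about z 0.19, roughly 40 mm above where the reported TCP implies, so the jaws passed over the bar without touching it. XY agrees. I'll treat tip z as reported z + 0.038 at this opening, go back, and repeat the swing lower.

```bash
python3 -m creep '{"hand":[190,170,150,120,120,120,120,120],"travel":[[0,0,0.03],[0.0005,-0.01,0.04],[0.002,-0.02,0.04],[0.006,-0.03,0.04],[0.012,-0.04,0.04],[0.018,-0.048,0.04],[0.026,-0.055,0.04],[0.0309,-0.0593,0.04]],"turn":[[0,0,8],[0,0,16],[0,0,24],[0,0,32],[0,0,40],[0,0,48],[0,0,56],[0,0,61]]}'
python3 -m creep '{"hand":[120,120,120,120,120],"travel":[[0,0,-0.02],[0,0,-0.04],[0,0,-0.06],[0,0,-0.075],[0,0,-0.075]],"turn":[[0,0,0],[0,0,0],[0,0,0],[0,0,0],[0,0,0]]}'
python3 - <<'E'
from h import *
p=shot('wrist','wrist5');shot('scene','scene5');C=cloud(p)
for u,v in((180,255),(185,265),(250,250),(250,290),(250,330),(318,255)):print(u,v,np.round(C[v,u],3))
a=cv2.imread('pics/scene5.png')[60:200,220:380];cv2.imwrite('pics/scene5c.png',cv2.resize(a,None,fx=4,fy=4,interpolation=cv2.INTER_CUBIC))
E
```

```text
time: 7.8
tool_pos: [0.5669, 0.0523, 0.1903]
tool_rot: [[-0.532, -0.847, 0.0], [-0.847, 0.532, -0.0], [-0.0, -0.0, -1.0]]
force: [-0.4, -0.3, 0.6]
width: 0.0451
time: 8.3
tool_pos: [0.5644, 0.0529, 0.1129]
tool_rot: [[-0.536, -0.844, -0.005], [-0.844, 0.536, 0.0], [0.002, 0.004, -1.0]]
force: [-0.3, 1.1, -0.0]
width: 0.0452
180 255 [0.583 0.028 0.165]
185 265 [0.58  0.03  0.173]
250 250 [0.552 0.033 0.185]
250 290 [0.565 0.053 0.173]
250 330 [0.575 0.068 0.174]
318 255 [0.536 0.059 0.164]
```

View pics/wrist5.png

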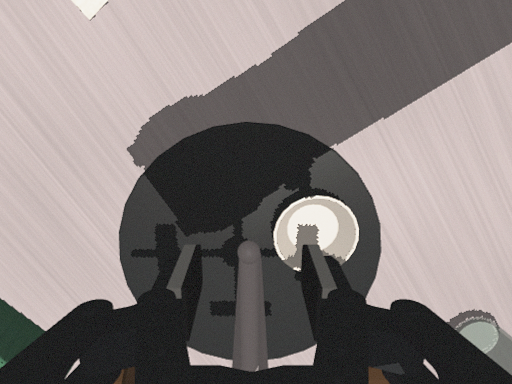

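View pics/scene5c.png

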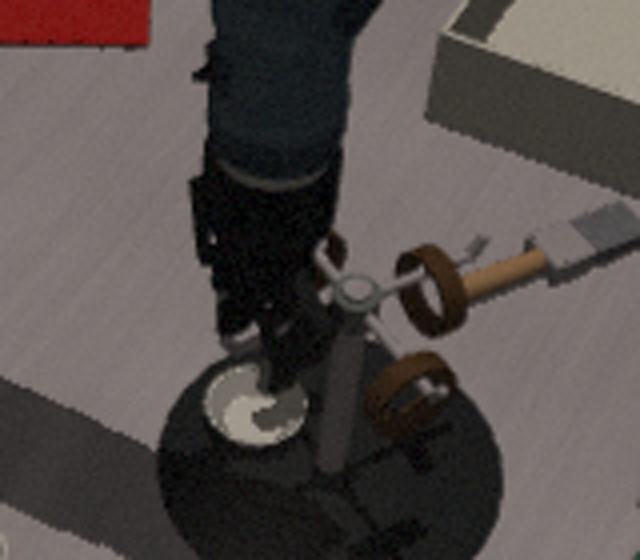

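The fingertips are now below the bar, at about z 0.16, and the bar is centred between the jaws. I'll swing again, 8 mm lower.

```bash
python3 -m creep '{"hand":[150,180,190,190,190,190,190,190],"travel":[[0,0,-0.008],[-0.0038,0.0026,-0.008],[-0.0074,0.0054,-0.008],[-0.0108,0.0085,-0.008],[-0.014,0.0118,-0.008],[-0.017,0.0153,-0.008],[-0.0197,0.019,-0.008],[-0.0221,0.0229,-0.008]],"turn":[[0,0,0],[0,0,-4],[0,0,-8],[0,0,-12],[0,0,-16],[0,0,-20],[0,0,-24],[0,0,-28]]}' 20
python3 - <<'E'
from h import *
p=shot('wrist','wrist6')
E
```

```text
time: 9.2
tool_pos: [0.5449, 0.0758, 0.1078]
tool_rot: [[-0.871, -0.491, 0.002], [-0.491, 0.871, -0.001], [-0.001, -0.001, -1.0]]
force: [-0.0, -1.6, -0.0]
width: 0.0217
```

View pics/wrist6.png

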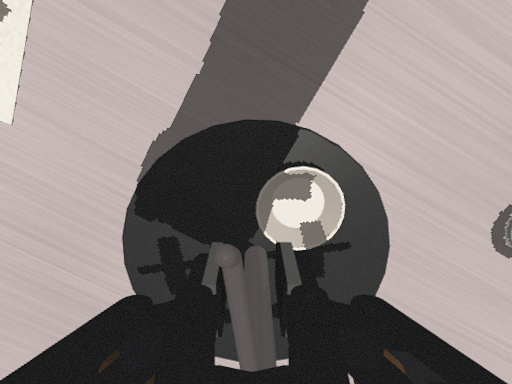

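The head is turning now: the bar rests against the trailing finger and follows it. I'll finish the arc, then close on the bar to centre it.

```bash
python3 -m creep '{"hand":[190,190,190,190,190,190,190,190],"travel":[[-0.0022,0.0041,0],[-0.004,0.0083,0],[-0.0056,0.0126,0],[-0.0069,0.017,0],[-0.0078,0.0215,0],[-0.0085,0.026,0],[-0.0088,0.0306,0],[-0.0088,0.0358,0]],"turn":[[0,0,-4],[0,0,-8],[0,0,-12],[0,0,-16],[0,0,-20],[0,0,-24],[0,0,-28],[0,0,-33]]}'
python3 -m creep '{"hand":[200,210,220,225,230,235,235,235],"travel":[[0,0,0],[0,0,0],[0,0,0],[0,0,0],[0,0,0],[0,0,0],[0,0,0],[0,0,0]],"turn":[[0,0,0],[0,0,0],[0,0,0],[0,0,0],[0,0,0],[0,0,0],[0,0,0],[0,0,0]]}' 20
python3 - <<'E'
from h import *
p=shot('wrist','wrist7');shot('scene','scene7')
a=cv2.imread('pics/scene7.png')[60:200,220:380];cv2.imwrite('pics/scene7c.png',cv2.resize(a,None,fx=4,fy=4,interpolation=cv2.INTER_CUBIC))
E
```

```text
time: 10.05
tool_pos: [0.5358, 0.1117, 0.1076]
tool_rot: [[-0.998, 0.061, 0.001], [0.061, 0.998, -0.001], [-0.001, -0.001, -1.0]]
force: [-0.9, -0.7, -0.4]
width: 0.0221
time: 10.85
tool_pos: [0.5358, 0.1127, 0.1074]
tool_rot: [[-0.998, 0.058, 0.001], [0.058, 0.998, 0.002], [-0.001, 0.002, -1.0]]
force: [0.7, 4.0, 1.5]
width: 0.0075
```

View pics/wrist7.png

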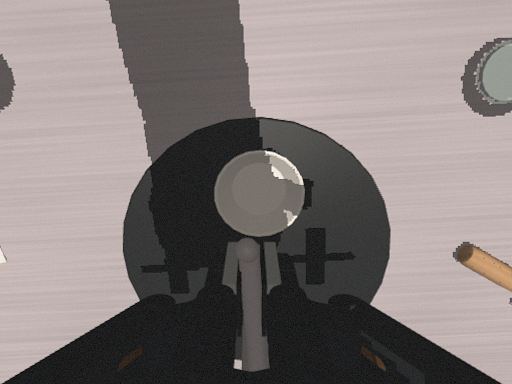

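View pics/scene7c.png

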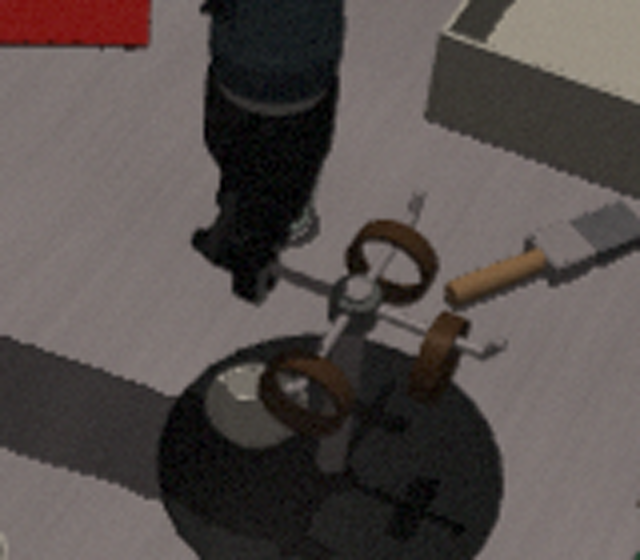

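The bar is gripped and the dry bangles still hang. Now I check the bar's direction against the dish.

```bash
python3 - <<'E'
from h import *
p=pickle.load(open('wrist7.pkl','rb'));C=cloud(p)
t=ray(p,247.5,248,.184);b=ray(p,255,335,.174)
d=ray(p,259.5,193.5,.028)
print(t,b,d)
g=cv2.cvtColor(p['frame'],cv2.COLOR_RGB2GRAY)
# foot circle via depth (wrist+top)
ax=np.array([.602,.111])
for n,q in(('tip',t),('bar',b),('dish',d)):
    v=q[:2]-ax;print(n,np.hypot(*v),np.degrees(np.arctan2(v[1],v[0])))
# rim fit from depth
m=(C[...,2]>.022)&(C[...,2]<.034)&(abs(C[...,0]-.54)<.05)&(abs(C[...,1]-.114)<.05)
Q=C[m][:,:2].astype('float32');print('rim',len(Q),cv2.minEnclosingCircle(Q))
# foot outline
m=(abs(C[...,2]-.008)<.004)&(g<75);print(m.sum())
E
```

```text
[0.50905101 0.11290069 0.184     ] [0.55169695 0.11316438 0.174     ] [0.54078413 0.11911638 0.028     ]
tip 0.09296842156133574 178.82853764406096
bar 0.05034959161646003 177.5362633365347
dish 0.061751589064408745 172.44741869892394
rim 2018 ((0.5423628091812134, 0.11867478489875793), 0.035787127912044525)
27486
```

The hook at 62 mm sits at about (0.540, 0.113), and the dish centre measures y 0.114–0.119 depending on the picture. I'll nudge +2.5 mm, release and lift clear.

```bash
python3 -m creep '{"hand":[235,235,235,235,235,235],"travel":[[0,0.0015,0],[0,0.0025,0],[0,0.0025,0],[0,0.0025,0],[0,0.0025,0],[0,0.0025,0]],"turn":[[0,0,-2],[0,0,-2],[0,0,-2],[0,0,-2],[0,0,-2],[0,0,-2]]}' 20
python3 -m creep '{"hand":[210,180,150,120,120,120,120,120],"travel":[[0,0,0],[0,0,0],[0,0,0],[0,0,0.02],[0,0,0.06],[0,0,0.1],[0,0,0.13],[-0.01,-0.03,0.16]],"turn":[[0,0,0],[0,0,0],[0,0,0],[0,0,0],[0,0,0],[0,0,0],[0,0,0],[0,0,0]]}' 20
python3 -m creep '{"hand":[80,40,0,0,0,0,0,0],"travel":[[-0.005,-0.04,0],[-0.01,-0.08,0],[-0.015,-0.12,0],[-0.02,-0.16,0],[-0.02,-0.2,0],[-0.02,-0.24,0],[-0.02,-0.28,0],[-0.02,-0.32,0]],"turn":[[0,0,2],[0,0,4],[0,0,5],[0,0,5],[0,0,5],[0,0,5],[0,0,5],[0,0,5]]}' 20
python3 - <<'E'
from h import *
for n in('wrist','scene','top'):shot(n,n+'8')
p=pickle.load(open('wrist8.pkl','rb'))
for r in search_frame(p,'bangle_c')[:3]:print(r)
cv2.imwrite('pics/top8c.png',cv2.resize(cv2.imread('pics/top8.png')[110:290,120:400],None,fx=2.8,fy=2.8,interpolation=cv2.INTER_CUBIC))
E
```

```text
time: 11.55
tool_pos: [0.5357, 0.1148, 0.1073]
tool_rot: [[-0.996, 0.094, 0.001], [0.094, 0.996, 0.001], [-0.0, 0.001, -1.0]]
force: [0.9, 4.7, 2.9]
width: 0.0074
time: 12.35
tool_pos: [0.5261, 0.0856, 0.2682]
tool_rot: [[-0.996, 0.091, 0.001], [0.091, 0.996, 0.0], [-0.001, 0.0, -1.0]]
force: [1.0, -1.7, -0.3]
width: 0.045
time: 13.15
tool_pos: [0.5047, -0.2376, 0.2669]
tool_rot: [[-1.0, 0.008, -0.001], [0.008, 1.0, -0.0], [0.001, -0.0, -1.0]]
force: [0.9, -0.6, 0.0]
width: 0.0853
{'rect': [218.4, 157.6, 44.9, 22.8], 'score': 0.97}
{'rect': [198.5, 235.8, 32.6, 50.6], 'score': 0.78}
{'rect': [201.1, 53.8, 18.4, 53.9], 'score': 0.72}
```

View pics/wrist8.png

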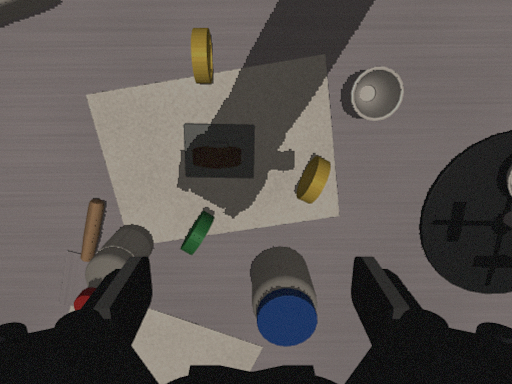

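View pics/top8c.png

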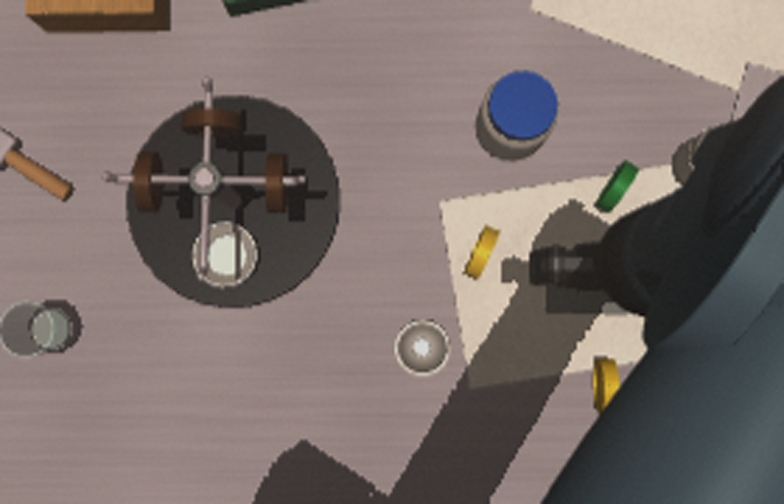

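The top view shows the hook bar running from the hub at (205,177) to its tip at (204,270), over the dish at (226,254) in the crop, with parallax because the bar is higher. The wrist view shows the bangle at (218,157) in the cradle, with the yellow and green look-alikes nearby.

```bash
python3 - <<'E'
from h import *
p=pickle.load(open('top8.pkl','rb'));c=lambda x,y:(120+(x+.5)/2.8-.5,110+(y+.5)/2.8-.5)
h=ray(p,*c(204.5,177.5),.182);t=ray(p,*c(204,268),.184);d=ray(p,*c(225.5,254),.028)
print('hub',h,'tip',t,'dish',d); u=(t-h)[:2];print(np.hypot(*u),np.degrees(np.arctan2(u[1],u[0])), 'hook',h[:2]+u/np.hypot(*u)*.062)
C=cloud(p);m=(C[...,2]>.022)&(C[...,2]<.034)&(abs(C[...,0]-.54)<.05)&(abs(C[...,1]-.114)<.05)
print('rim',cv2.minEnclosingCircle(C[m][:,:2].astype('float32')))
p=pickle.load(open('wrist8.pkl','rb'));C=cloud(p);f=p['frame'].astype(int)
m=np.zeros(f.shape[:2],bool);m[140:175,185:252]=1
m&=(C[...,2]>.034)&(C[...,2]<.07)
Q=C[m];print('bangle',len(Q),Q.min(0),Q.max(0),np.median(Q,0))
r=cv2.minAreaRect(Q[:,:2].astype('float32'));print(r)
m=np.zeros(f.shape[:2],bool);m[115:185,175:265]=1
m&=(C[...,2]>.004)&(C[...,2]<.0085)&(f.max(-1)<90)
num,lab,st,ce=cv2.connectedComponentsWithStats(m.astype('uint8'))
print('cradle',cv2.minAreaRect(C[lab==1+np.argmax(st[1:,4])][:,:2].astype('float32')))
# look at the fingers vs tcp
for v in range(255,300,8): print(v,np.round(C[v,145],3),np.round(C[v,360],3))
E
```

```text
hub [0.60362857 0.11193397 0.182     ] tip [0.51779345 0.11125552 0.184     ] dish [0.54215193 0.11660579 0.028     ]
0.08583780413391802 -179.54713995349474 hook [0.54163051 0.11144393]
rim ((0.5421870946884155, 0.1181885302066803), 0.03556090593338013)
bangle 729 [ 0.5015291  -0.30710988  0.03403305] [ 0.518954   -0.24961901  0.06605728] [ 0.50961737 -0.27604858  0.0598607 ]
((0.5102432370185852, -0.2785019278526306), (0.057600248605012894, 0.016553865745663643), 88.68228149414062)
cradle ((0.5101348757743835, -0.2786151170730591), (0.0898204892873764, 0.06997663527727127), 88.41413879394531)
255 [ 0.638 -0.376  0.043] [ 0.661 -0.083  0.002]
263 [ 0.496 -0.28   0.322] [ 0.495 -0.195  0.324]
271 [ 0.499 -0.28   0.322] [ 0.497 -0.195  0.326]
279 [ 0.502 -0.28   0.323] [ 0.501 -0.195  0.326]
287 [ 0.505 -0.28   0.325] [ 0.504 -0.195  0.327]
295 [ 0.508 -0.28   0.325] [ 0.506 -0.195  0.329]
```

```bash
python3 - <<'E'
from h import *
p=pickle.load(open('top0.pkl','rb'));C=cloud(p)
for n,(u,v),z in(('jar',(306,148),.115),('bottlecap',(384.5,160.5),.15)): print(n,ray(p,u,v,z))
m=(C[...,2]>.06)&(C[...,2]<.17)&(C[...,0]>.4)&(C[...,0]<.7)&(C[...,1]>-.5)&(C[...,1]<-.1)
num,lab,st,ce=cv2.connectedComponentsWithStats(m.astype('uint8'))
for i in range(1,num):
    if st[i,4]>20: Q=C[lab==i];print(st[i],np.round(Q.min(0),3),np.round(Q.max(0),3))
p=pickle.load(open('wrist7.pkl','rb'));C=cloud(p)
for v in range(240,262,4):print(v,np.round(C[v,229],3),np.round(C[v,268],3))
E
```

```text
jar [ 0.68260647 -0.19748686  0.115     ]
bottlecap [ 0.63827344 -0.40448207  0.15      ]
[291 142  28  23 510] [ 0.646 -0.236  0.06 ] [ 0.7   -0.159  0.121]
[365 155  25  21 381] [ 0.611 -0.431  0.061] [ 0.665 -0.376  0.156]
[328 207  12   6  59] [ 0.503 -0.297  0.06 ] [ 0.518 -0.265  0.068]
240 [0.589 0.09  0.008] [0.591 0.125 0.007]
244 [0.524 0.104 0.149] [0.525 0.121 0.149]
248 [0.524 0.104 0.153] [0.525 0.12  0.154]
252 [0.524 0.104 0.156] [0.525 0.12  0.156]
256 [0.524 0.104 0.16 ] [0.525 0.12  0.16 ]
260 [0.524 0.104 0.163] [0.525 0.12  0.163]
```

The offset is consistent: near shut, the tips are 41 mm above the reported TCP. Both jar and bottle are well clear, so I move over the bangle.

```bash
python3 -m creep '{"hand":[0,0,0,0,0,0,0,0],"travel":[[0.003,-0.02,0],[0.005,-0.041,-0.03],[0.005,-0.041,-0.07],[0.005,-0.041,-0.11],[0.005,-0.041,-0.15],[0.005,-0.041,-0.18],[0.005,-0.041,-0.2],[0.005,-0.041,-0.2]],"turn":[[0,0,-1],[0,0,-1],[0,0,-1],[0,0,-1],[0,0,-1],[0,0,-1],[0,0,-1],[0,0,-1]]}' 30
python3 - <<'E'
from h import *
for n in('wrist','scene'):shot(n,n+'9')
p=pickle.load(open('wrist9.pkl','rb'));C=cloud(p)
m=(C[...,2]>.045)&(C[...,2]<.07)&(abs(C[...,0]-.51)<.03)&(abs(C[...,1]+.28)<.04)
print(cv2.minAreaRect(C[m][:,:2].astype('float32')))
for v in range(250,280,6):print(v,np.round(C[v,145],3),np.round(C[v,355],3))
a=cv2.imread('pics/scene9.png')[200:370,130:330];cv2.imwrite('pics/scene9c.png',cv2.resize(a,None,fx=3,fy=3,interpolation=cv2.INTER_CUBIC))
E
```

```text
time: 14.15
tool_pos: [0.5078, -0.2733, 0.0639]
tool_rot: [[-1.0, 0.023, -0.006], [0.023, 1.0, 0.004], [0.006, 0.004, -1.0]]
force: [0.4, 0.7, 0.3]
width: 0.0851
((0.5099834203720093, -0.27907079458236694), (0.05457982420921326, 0.01715867407619953), 88.3694839477539)
250 [ 0.55  -0.356  0.001] [ 0.555 -0.194  0.   ]
256 [ 0.556 -0.357 -0.   ] [ 0.56  -0.193  0.001]
262 [ 0.498 -0.316  0.119] [ 0.501 -0.231  0.116]
268 [ 0.5   -0.316  0.119] [ 0.504 -0.231  0.116]
274 [ 0.502 -0.316  0.121] [ 0.506 -0.231  0.117]
```

View pics/wrist9.png

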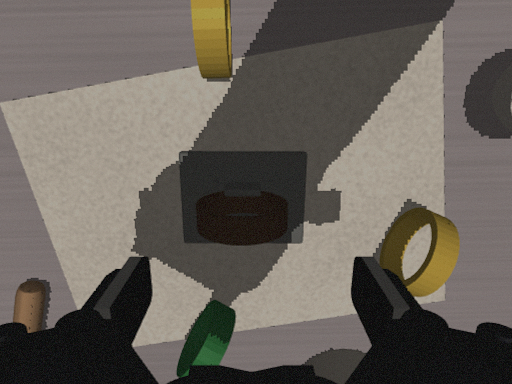

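View pics/scene9c.png

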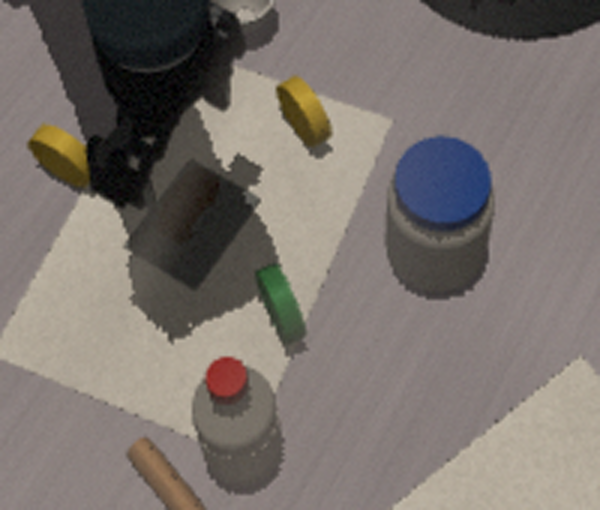

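```bash
python3 - <<'E'
from h import *
p=pickle.load(open('top0.pkl','rb'));C=cloud(p);f=p['frame'].astype(int)
y=(f[...,0]-f[...,2]>60)&(f[...,1]-f[...,2]>30)&(C[...,0]<.65)
num,lab,st,ce=cv2.connectedComponentsWithStats(y.astype('uint8'))
for i in range(1,num):
    if st[i,4]>20: Q=C[lab==i];print(st[i],np.round(Q.min(0),3),np.round(Q.max(0),3))
print(bot.sense()['tool_pos'])
E
```

```text
[382 165  10  24  67] [ 0.577 -0.47   0.015] [ 0.648 -0.44   0.026]
[123 167  20  13  69] [0.611 0.3   0.015] [0.65  0.363 0.024]
[287 191  11  18 107] [ 0.516 -0.182 -0.001] [ 0.567 -0.146  0.061]
[335 239   6  19 108] [ 0.37  -0.311  0.001] [ 0.424 -0.283  0.062]
[ 0.51051112 -0.27551535  0.06761276]
```

```bash
python3 -m creep '{"hand":[0,0,0,0,0,0,0,0],"travel":[[0,-0.0035,0],[0,-0.0035,-0.015],[0,-0.0035,-0.035],[0,-0.0035,-0.055],[0,-0.0035,-0.07],[0,-0.0035,-0.08],[0,-0.0035,-0.088],[0,-0.0035,-0.09]],"turn":[[0,0,0],[0,0,0],[0,0,0],[0,0,0],[0,0,0],[0,0,0],[0,0,0],[0,0,0]]}' 30
python3 -m creep '{"hand":[0,0],"travel":[[0,0,0],[0,0,0]],"turn":[[0,0,0],[0,0,0]]}' 30
python3 - <<'E'
from h import *
for n in('wrist','scene'):shot(n,n+'10')
p=pickle.load(open('wrist10.pkl','rb'));C=cloud(p)
for v in range(256,275,6):print(v,np.round(C[v,145],3),np.round(C[v,355],3))
E
```

```text
time: 15.05
tool_pos: [0.5107, -0.2803, -0.0229]
tool_rot: [[-1.0, 0.024, 0.0], [0.024, 1.0, -0.0], [-0.0, -0.0, -1.0]]
force: [0.5, 0.5, 0.3]
width: 0.0856
time: 15.25
tool_pos: [0.5111, -0.2805, -0.0221]
tool_rot: [[-1.0, 0.024, 0.001], [0.024, 1.0, -0.001], [-0.001, -0.001, -1.0]]
force: [0.3, 0.7, 0.6]
width: 0.0855
256 [ 0.515 -0.334  0.   ] [ 0.517 -0.229  0.001]
262 [ 0.501 -0.323  0.033] [ 0.505 -0.238  0.029]
268 [ 0.503 -0.323  0.033] [ 0.507 -0.238  0.03 ]
274 [ 0.505 -0.323  0.034] [ 0.509 -0.238  0.031]
```

View pics/wrist10.png

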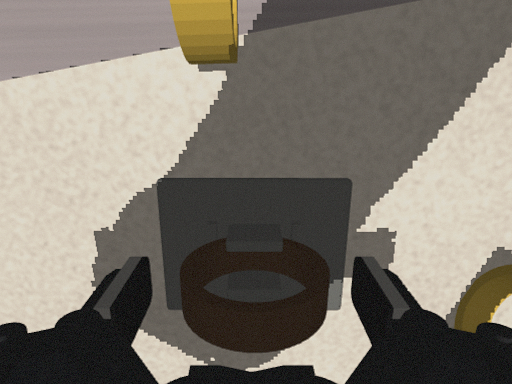

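The bangle, spanning columns 181–329, sits midway between the fingers at about columns 150 and 355. The tips are at about z 0.03. Now I close.

```bash
python3 -m creep '{"hand":[40,60,80,100,110,120,120,120],"travel":[[0,0,0],[0,0,0],[0,0,0],[0,0,0],[0,0,0],[0,0,0],[0,0,0],[0,0,0]],"turn":[[0,0,0],[0,0,0],[0,0,0],[0,0,0],[0,0,0],[0,0,0],[0,0,0],[0,0,0]]}' 35
python3 -m creep '{"hand":[120,120,120,120,120,120,120,120],"travel":[[0,0,0.01],[0,0,0.025],[0,0,0.045],[0,0,0.07],[0,0,0.1],[0,0,0.13],[0,0,0.16],[0,0,0.18]],"turn":[[0,0,0],[0,0,0],[0,0,0],[0,0,0],[0,0,0],[0,0,0],[0,0,0],[0,0,0]]}' 35
python3 - <<'E'
from h import *
for n in('wrist','scene'):shot(n,n+'11')
E
```

```text
time: 16.15
tool_pos: [0.5107, -0.2801, -0.0225]
tool_rot: [[-1.0, 0.024, 0.0], [0.024, 1.0, -0.0], [-0.0, -0.0, -1.0]]
force: [-1.0, 1.5, 5.2]
width: 0.0576
time: 16.95
tool_pos: [0.511, -0.2806, 0.1597]
tool_rot: [[-1.0, 0.024, 0.002], [0.024, 1.0, -0.002], [-0.002, -0.001, -1.0]]
force: [-0.1, -0.6, -2.2]
width: 0.0568
```

View pics/wrist11.png

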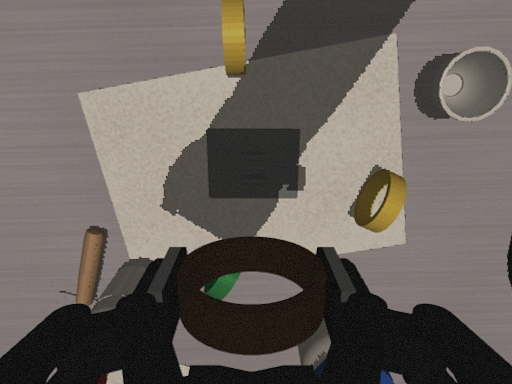

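The bangle is lifted and held level. I'll measure its pose relative to the tool.

```bash
python3 - <<'E'
from h import *
p=pickle.load(open('wrist11.pkl','rb'));C=cloud(p);f=p['frame'].astype(int)
m=(abs(C[...,0]-.51)<.03)&(abs(C[...,1]+.28)<.028)&(C[...,2]>.15)&(C[...,2]<.27)&(f[...,0]-f[...,2]>8)
Q=C[m];print(len(Q),Q.min(0),Q.max(0))
# top band
T=Q[Q[:,2]>Q[:,2].max()-.004];print('top',T.min(0),T.max(0),T.mean(0))
print(np.round(C[245,252],4),np.round(C[262,252],4),np.round(C[300,252],4),np.round(C[312,252],4),np.round(C[340,252],4))
print(bot.sense()['tool_pos'])
E
```

```text
11486 [ 0.49334597 -0.30799841  0.18787411] [ 0.51968782 -0.25205523  0.26968337]
top [ 0.49334597 -0.3074642   0.26595247] [ 0.50169597 -0.25243712  0.26968337] [ 0.49550483 -0.28146736  0.26845182]
[ 0.5047 -0.28    0.1929] [ 0.5134 -0.2802  0.193 ] [ 6.689e-01 -2.835e-01  1.000e-04] [ 0.5026 -0.28    0.2446] [ 0.5118 -0.2802  0.2466]
[ 0.51241705 -0.28154312  0.16063067]
```

The hole centre is at reported z + 0.057, which agrees with the grasp. I carry it across to just outside the hook tip and look again before threading.

```bash
python3 -m creep '{"hand":[120,120,120,120,120,120,120,120],"travel":[[-0.005,0.01,0.01],[-0.015,0.03,0.02],[-0.025,0.06,0.02],[-0.035,0.09,0.02],[-0.045,0.12,0.02],[-0.05,0.15,0.02],[-0.055,0.18,0.02],[-0.055,0.21,0.02]],"turn":[[0,0,0],[0,0,0],[0,0,0],[0,0,0],[0,0,0],[0,0,0],[0,0,0],[0,0,0]]}' 35
python3 -m creep '{"hand":[120,120,120,120,120,120,120,120],"travel":[[0,0.03,0],[0,0.06,0],[0,0.09,0],[0,0.12,0],[0,0.145,0],[0,0.165,0],[0,0.178,0],[0,0.182,0]],"turn":[[0,0,0],[0,0,0],[0,0,0],[0,0,0],[0,0,0],[0,0,0],[0,0,0],[0,0,0]]}' 35
python3 -m creep '{"hand":[120,120,120],"travel":[[0,0,0],[0,0,0],[0,0,0]],"turn":[[0,0,0],[0,0,0],[0,0,0]]}' 35
python3 - <<'E'
from h import *
for n in('wrist','scene','top'):shot(n,n+'12')
a=cv2.imread('pics/scene12.png')[60:200,200:380];cv2.imwrite('pics/scene12c.png',cv2.resize(a,None,fx=4,fy=4,interpolation=cv2.INTER_CUBIC))
print(bot.sense()['tool_pos'])
E
```

```text
time: 17.85
tool_pos: [0.4527, -0.068, 0.1757]
tool_rot: [[-1.0, 0.025, -0.004], [0.025, 1.0, 0.001], [0.004, 0.001, -1.0]]
force: [1.0, -0.6, -0.4]
width: 0.0571
time: 18.65
tool_pos: [0.4541, 0.1129, 0.1762]
tool_rot: [[-1.0, 0.023, -0.002], [0.023, 1.0, -0.0], [0.002, -0.0, -1.0]]
force: [-0.4, -0.8, -0.9]
width: 0.057
time: 18.95
tool_pos: [0.4555, 0.1111, 0.1771]
tool_rot: [[-1.0, 0.026, -0.0], [0.026, 1.0, -0.0], [0.0, -0.0, -1.0]]
force: [-0.5, -0.9, -0.6]
width: 0.0574
[0.4556263  0.11134426 0.17716559]
```

View pics/wrist12.png

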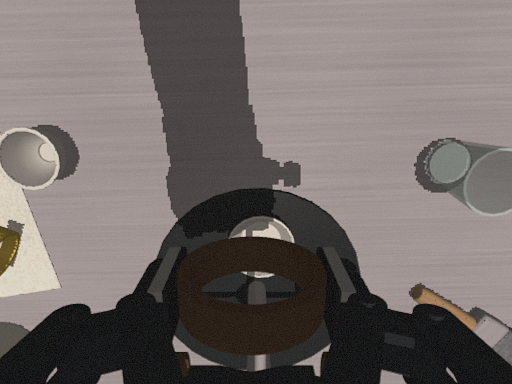

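View pics/scene12c.png

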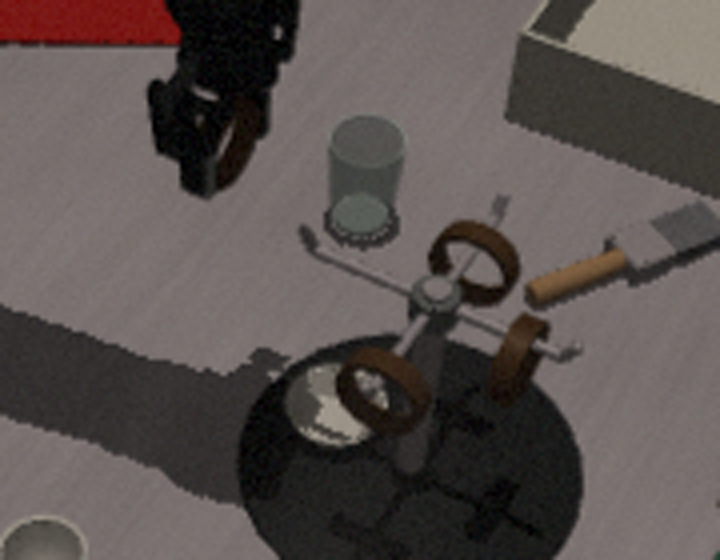

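The hook tip shows through the ring at wrist px (257,287), about on the ring's centre line. I'll check the numbers.

```bash
python3 - <<'E'
from h import *
p=pickle.load(open('wrist12.pkl','rb'));C=cloud(p)
for v in(287,295,300,305): print(np.round(C[v,257],4))
print(ray(p,257,287,.184))
f=p['frame'].astype(int)
m=(abs(C[...,0]-.455)<.03)&(abs(C[...,1]-.112)<.035)&(C[...,2]>.18)&(C[...,2]<.27)&(f[...,0]-f[...,2]>8)
Q=C[m];lo=Q[Q[:,2]<Q[:,2].min()+.01];print('ring y',Q[:,1].min(),Q[:,1].max(),'bottom inner',np.round(C[252,252],4),np.round(C[262,252],4),'top',np.round(C[312,252],4),np.round(C[340,252],4))
p=pickle.load(open('scene12.pkl','rb'));C=cloud(p)
t=ray(p,276.3,119.3,.184);h=ray(p,200+436/4,60+288/4,.182);d=ray(p,200+337/4,60+405/4,.02);print(t,h,d)
E
```

```text
[0.5934 0.1143 0.0214]
[0.5943 0.114  0.0353]
[0.5941 0.1139 0.0446]
[0.4474 0.1133 0.2582]
[0.48850088 0.11367114 0.184     ]
ring y 0.0780184492664823 0.14643639393743907 bottom inner [0.452  0.1116 0.2117] [0.458  0.1115 0.2103] top [0.447  0.1116 0.2624] [0.4566 0.1114 0.2638]
[0.51565334 0.10908742 0.184     ] [0.60452344 0.11288937 0.182     ] [0.54216472 0.12378381 0.02      ]
```

That pixel was the pole, not the tip. The scene view puts the tip at y ≈ 0.109 and the ring centre is at y ≈ 0.1115, so they are aligned. I lower to threading height.

```bash
python3 -m creep '{"hand":[120,120,120,120,120,120],"travel":[[0,0,-0.015],[0,-0.001,-0.03],[0,-0.001,-0.045],[0,-0.001,-0.057],[0,-0.001,-0.059],[0,-0.001,-0.059]],"turn":[[0,0,0],[0,0,0],[0,0,0],[0,0,0],[0,0,0],[0,0,0]]}' 35
python3 - <<'E'
from h import *
for n in('wrist','scene'):shot(n,n+'13')
a=cv2.imread('pics/scene13.png')[60:200,200:380];cv2.imwrite('pics/scene13c.png',cv2.resize(a,None,fx=4,fy=4,interpolation=cv2.INTER_CUBIC))
print(bot.sense()['tool_pos'])
E
```

```text
time: 19.7
tool_pos: [0.4552, 0.1107, 0.118]
tool_rot: [[-1.0, 0.025, -0.001], [0.025, 1.0, -0.0], [0.001, -0.0, -1.0]]
force: [-0.1, -0.2, -0.9]
width: 0.0576
[0.45605766 0.11084864 0.11880988]
```

View pics/wrist13.png

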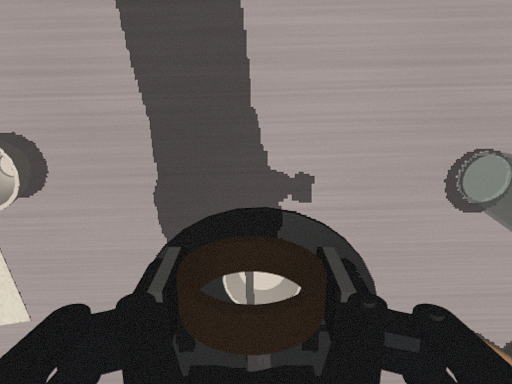

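View pics/scene13c.png

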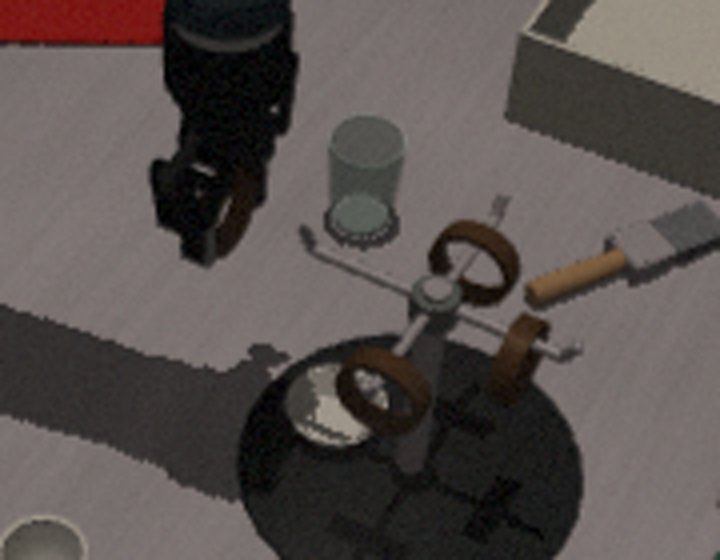

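I thread slowly, watching the force.

```bash
python3 -m creep '{"hand":[120,120,120,120,120,120,120,120],"travel":[[0.006,0,0],[0.013,0,0],[0.02,0,0],[0.027,0,0],[0.034,0,0],[0.041,0,0],[0.048,0,0],[0.05,0,0]],"turn":[[0,0,0],[0,0,0],[0,0,0],[0,0,0],[0,0,0],[0,0,0],[0,0,0],[0,0,0]]}' 35
python3 - <<'E'
from h import *
for n in('wrist','scene'):shot(n,n+'14')
a=cv2.imread('pics/scene14.png')[60:200,200:380];cv2.imwrite('pics/scene14c.png',cv2.resize(a,None,fx=4,fy=4,interpolation=cv2.INTER_CUBIC))
s=bot.sense();print(s['tool_pos'],s['force'])
E
```

```text
time: 20.6
tool_pos: [0.5065, 0.1109, 0.1181]
tool_rot: [[-1.0, 0.024, 0.0], [0.024, 1.0, 0.0], [-0.0, 0.0, -1.0]]
force: [-0.8, -0.8, -0.9]
width: 0.057
[0.50582252 0.11089512 0.11804369] [-0.22560823  0.43810194  0.13958061]
```

View pics/wrist14.png

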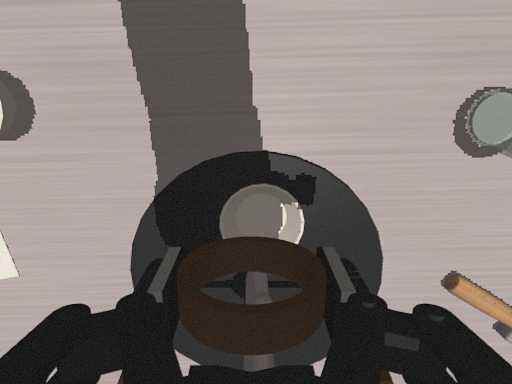

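View pics/scene14c.png

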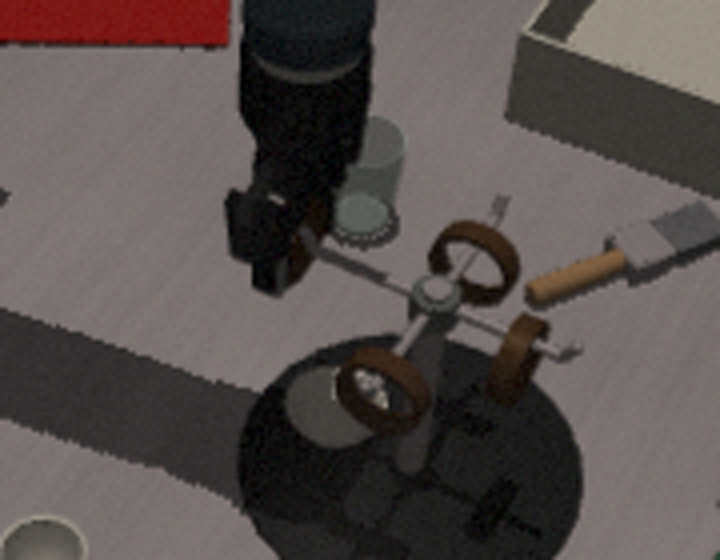

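```bash
python3 -m creep '{"hand":[120,120,120,120],"travel":[[0.006,0,0],[0.012,0,0],[0.018,0,0],[0.018,0,0]],"turn":[[0,0,0],[0,0,0],[0,0,0],[0,0,0]]}' 35
python3 - <<'E'
from h import *
for n in('wrist','scene'):shot(n,n+'15')
a=cv2.imread('pics/scene15.png')[90:150,250:330];cv2.imwrite('pics/scene15c.png',cv2.resize(a,None,fx=8,fy=8,interpolation=cv2.INTER_CUBIC))
a=cv2.imread('pics/wrist15.png')[220:384,150:350];cv2.imwrite('pics/wrist15c.png',cv2.resize(a,None,fx=3.5,fy=3.5,interpolation=cv2.INTER_CUBIC))
s=bot.sense();print(s['tool_pos'],s['force'])
E
```

```text
time: 21.1
tool_pos: [0.5246, 0.1109, 0.1182]
tool_rot: [[-1.0, 0.024, 0.001], [0.024, 1.0, 0.0], [-0.001, 0.0, -1.0]]
force: [-0.1, -0.1, -1.2]
width: 0.0572
[0.52356396 0.11092    0.11804121] [ 0.29009844 -1.12561422 -1.17623681]
```

View pics/wrist15c.png

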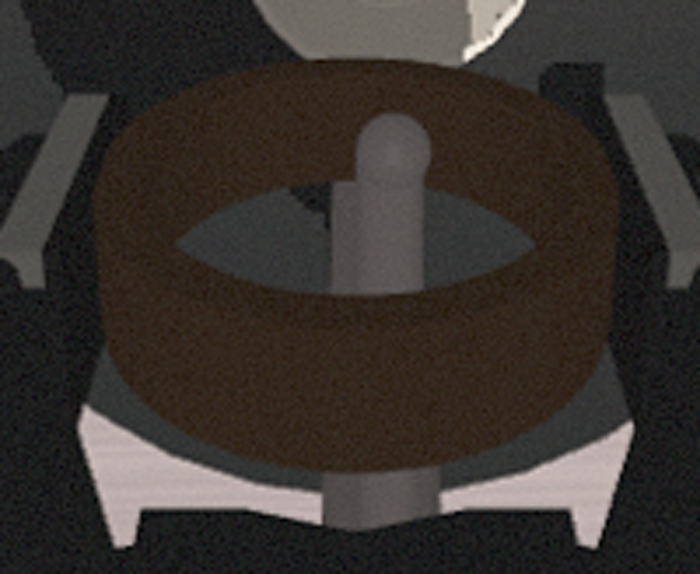

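View pics/scene15c.png

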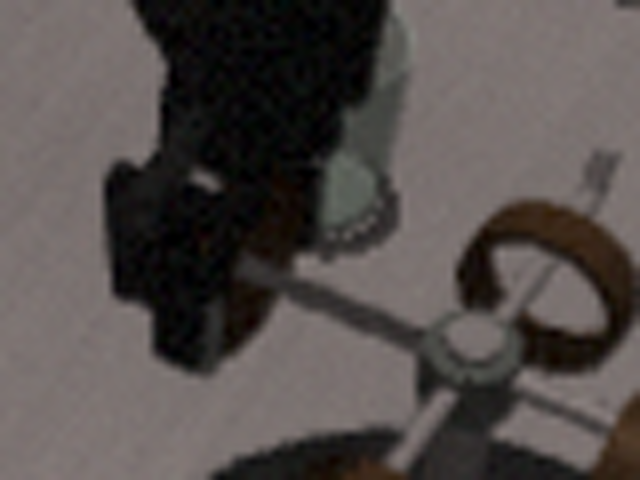

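The bar is through the ring, with the upturned tip visible in the hole slightly right of centre, so the bar's y is about 0.113. I advance to the hanging spot and lower.

```bash
python3 -m creep '{"hand":[120,120,120,120,120,120,120,120],"travel":[[0.006,0.001,0],[0.012,0.002,0],[0.018,0.003,0],[0.018,0.003,-0.005],[0.018,0.003,-0.01],[0.018,0.003,-0.015],[0.018,0.003,-0.02],[0.018,0.003,-0.02]],"turn":[[0,0,0],[0,0,0],[0,0,0],[0,0,0],[0,0,0],[0,0,0],[0,0,0],[0,0,0]]}' 35
python3 - <<'E'
from h import *
for n in('wrist','scene'):shot(n,n+'16')
p=pickle.load(open('wrist16.pkl','rb'));C=cloud(p)
a=cv2.imread('pics/wrist16.png')[200:384,150:350];cv2.imwrite('pics/wrist16c.png',cv2.resize(a,None,fx=3.2,fy=3.2,interpolation=cv2.INTER_CUBIC))
s=bot.sense();print(s['tool_pos'],s['force'])
E
```

```text
time: 22.0
tool_pos: [0.5404, 0.1138, 0.097]
tool_rot: [[-1.0, 0.024, -0.002], [0.024, 1.0, -0.0], [0.002, -0.0, -1.0]]
force: [-0.5, -0.1, -0.8]
width: 0.0572
[0.5411338  0.11391067 0.09791667] [ 0.36073335  0.45897831 -0.78032023]
```

View pics/wrist16c.png

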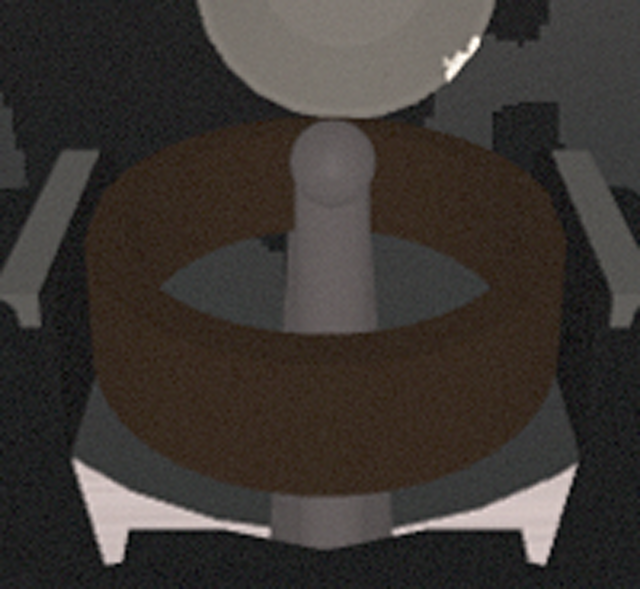

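The ring is centred on the bar. I lower the last few millimetres until contact, then open slowly.

```bash
python3 -m creep '{"hand":[120,120,120,120,120],"travel":[[0,0,-0.002],[0,0,-0.0035],[0,0,-0.0045],[0,0,-0.005],[0,0,-0.005]],"turn":[[0,0,0],[0,0,0],[0,0,0],[0,0,0],[0,0,0]]}' 35
python3 -m creep '{"hand":[80,75,70,65,50,30,0,0],"travel":[[0,0,0],[0,0,0],[0,0,0],[0,0,0],[0,0,0],[0,0,0],[0,0,0],[0,0,0]],"turn":[[0,0,0],[0,0,0],[0,0,0],[0,0,0],[0,0,0],[0,0,0],[0,0,0],[0,0,0]]}' 20
python3 - <<'E'
from h import *
for n in('wrist','scene'):shot(n,n+'17')
a=cv2.imread('pics/scene17.png')[90:170,250:340];cv2.imwrite('pics/scene17c.png',cv2.resize(a,None,fx=7,fy=7,interpolation=cv2.INTER_CUBIC))
s=bot.sense();print(s['tool_pos'],s['force'])
E
```

```text
time: 22.6
tool_pos: [0.5414, 0.1139, 0.0931]
tool_rot: [[-1.0, 0.024, -0.0], [0.024, 1.0, 0.0], [0.0, 0.0, -1.0]]
force: [-0.4, 0.7, -1.5]
width: 0.0572
time: 23.4
tool_pos: [0.5415, 0.1139, 0.0931]
tool_rot: [[-1.0, 0.024, -0.0], [0.024, 1.0, 0.0], [0.0, 0.0, -1.0]]
force: [-0.2, -0.3, 1.1]
width: 0.0854
[0.54147245 0.11393528 0.09312047] [ 0.29583907 -0.33920371 -0.07564232]
```

View pics/wrist17.png

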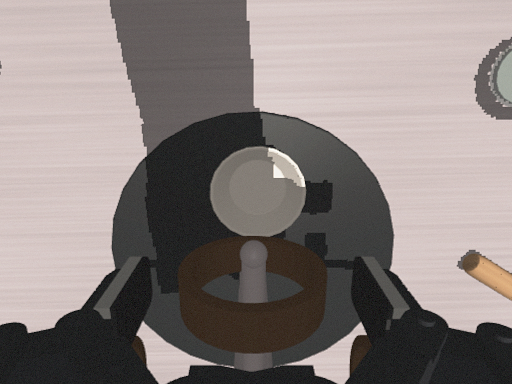

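View pics/scene17c.png

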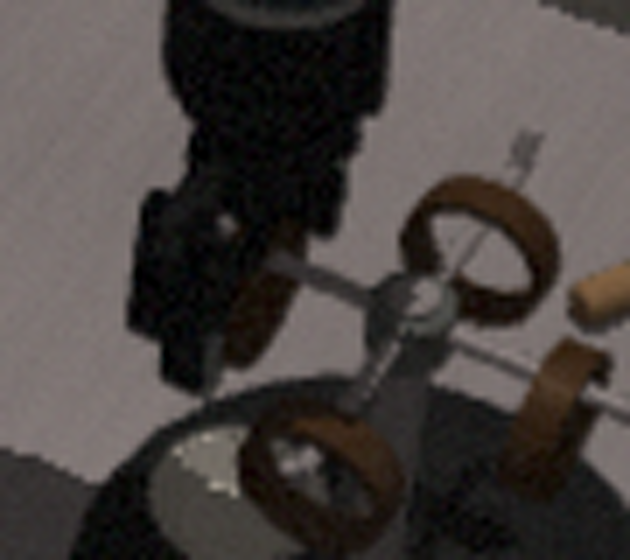

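The ring hangs free between the open fingers. I retreat straight up, then back toward the robot.

```bash
python3 -m creep '{"hand":[0,0,0,0,0,0,0,0],"travel":[[0,0,0.01],[0,0,0.03],[0,0,0.06],[0,0,0.09],[0,0,0.13],[-0.02,-0.02,0.15],[-0.04,-0.06,0.15],[-0.05,-0.1,0.15]],"turn":[[0,0,0],[0,0,0],[0,0,0],[0,0,0],[0,0,0],[0,0,0],[0,0,0],[0,0,0]]}' 20
python3 -m creep '{"hand":[0,0,0,0,0,0,0,0],"travel":[[0,-0.03,0],[0,-0.07,0],[0,-0.11,0],[0,-0.15,0],[0,-0.18,0],[0,-0.2,0],[0,-0.2,0],[0,-0.2,0]],"turn":[[0,0,0],[0,0,0],[0,0,0],[0,0,0],[0,0,0],[0,0,0],[0,0,0],[0,0,0]]}' 20
python3 - <<'E'
from h import *
for n in('top','scene'):shot(n,n+'18')
a=cv2.imread('pics/scene18.png')[80:230,200:380];cv2.imwrite('pics/scene18c.png',cv2.resize(a,None,fx=4,fy=4,interpolation=cv2.INTER_CUBIC))
cv2.imwrite('pics/top18c.png',cv2.resize(cv2.imread('pics/top18.png')[130:250,110:290],None,fx=4,fy=4,interpolation=cv2.INTER_CUBIC))
E
```

```text
time: 24.3
tool_pos: [0.4911, 0.0134, 0.2453]
tool_rot: [[-1.0, 0.022, 0.003], [0.022, 1.0, -0.0], [-0.003, -0.0, -1.0]]
force: [0.6, 0.4, -0.1]
width: 0.0856
time: 25.1
tool_pos: [0.4915, -0.1859, 0.2436]
tool_rot: [[-1.0, 0.025, 0.0], [0.025, 1.0, 0.001], [-0.0, 0.001, -1.0]]
force: [-0.8, 0.2, -0.4]
width: 0.0855
```

View pics/scene18c.png

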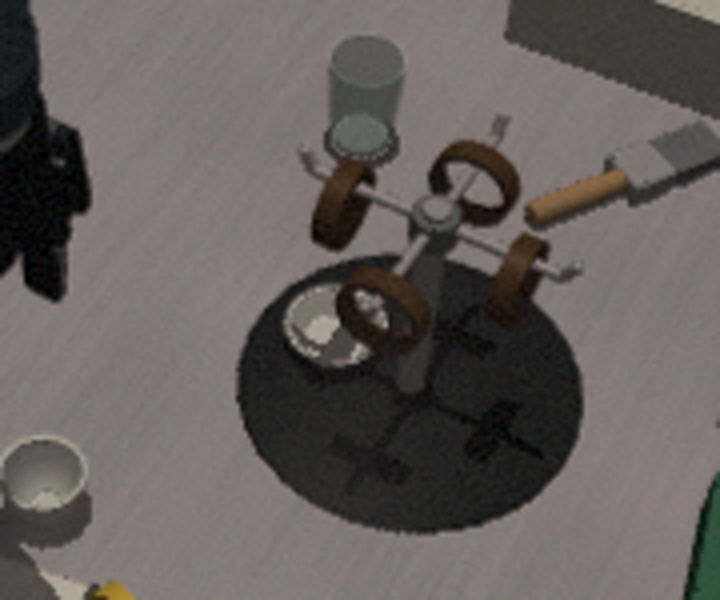

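View pics/top18c.png

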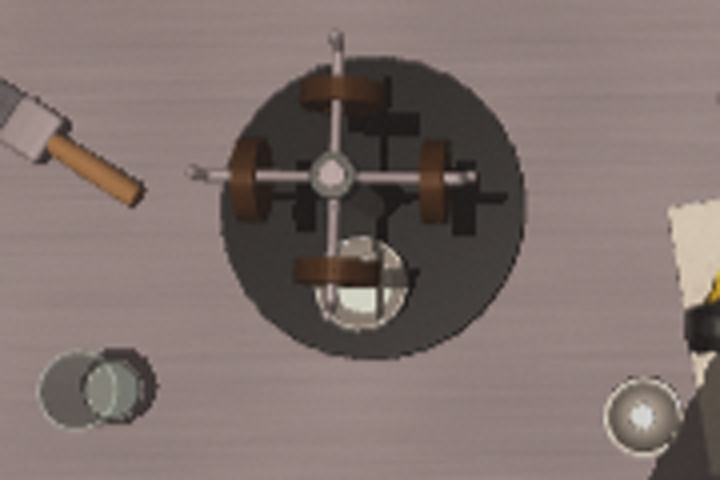

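All four bangles hang, and the new one is on the hook above the dish. Now the final numeric checks.

```bash
python3 - <<'E'
from h import *
p=pickle.load(open('top18.pkl','rb'));c=lambda x,y:(110+(x+.5)/4-.5,130+(y+.5)/4-.5)
h=ray(p,*c(332,174),.182);t=ray(p,*c(331,312),.184);d=ray(p,*c(360.5,283),.028)
u=(t-h)[:2];k=h[:2]+u/np.hypot(*u)*.062
print('hub',h,'tip',t,'dish',d,'hook',k,'dist',np.hypot(*(k-d[:2])))
def ring(p):
    C=cloud(p);f=p['frame'].astype(int)
    m=(abs(C[...,0]-.542)<.035)&(abs(C[...,1]-.112)<.05)&(C[...,2]>.11)&(C[...,2]<.19)&(f[...,0]-f[...,2]>12)
    return C[m]
Q=ring(p);print('top ring',len(Q),Q.min(0),Q.max(0),cv2.minAreaRect(Q[:,:2].astype('float32')))
p=viewer.read_camera('top');Q2=ring(p);print('later',Q2.min(0),Q2.max(0))
p=pickle.load(open('scene18.pkl','rb'));Q=ring(p);print('scene ring',len(Q),Q.min(0),Q.max(0))
q=pickle.load(open('scene0.pkl','rb'))
r=viewer.read_camera('scene')
for n in('beaker','jar','bottle','cup'):
    print(n,[np.round(search_frame(r,n)[0]['rect'],1)])
E
```

```text
hub [0.60348742 0.1121701  0.182     ] tip [0.51194026 0.11162473 0.184     ] dish [0.54221681 0.11803205 0.028     ] hook [0.54148852 0.11180075] dist 0.006273713255998049
top ring 200 [0.50827819 0.08528471 0.12572792] [0.57546619 0.14226453 0.18661775] ((0.5411974191665649, 0.11307872831821442), (0.05005042254924774, 0.050480861216783524), 46.342403411865234)
later [0.5082262  0.08516279 0.12282092] [0.57602651 0.14165018 0.18749253]
scene ring 200 [0.51219266 0.08211688 0.12364385] [0.57216789 0.13620383 0.18627642]
beaker [array([291.3, 103.3,  18.8,  30.8])]
jar [array([277. , 271.1,  36.3,  48.1])]
bottle [array([207.9, 340.9,  32.1,  41.2])]Traceback (most recent call last):
  File "<stdin>", line 16, in <module>
IndexError: list index out of range
```

```bash
python3 -c "
from bench import bot
print(bot.job_done()); print(bot.sense()['time'])"
```

```text
the job is handed in; nothing more can be done
None
the job is handed in; nothing more can be done
```

The bangle is hanging on the empty hook over the catch dish, and I handed the job in at about 25 s of the 58 s allowed. No verdict was reported.

**What I did:** I turned the carousel about 60° with the jaws round the empty hook's bar and centred it over the dish, with the bangle still in its cradle. I then gripped the bangle across its diameter, threaded it over the hook tip, lowered it onto the bar and backed off.

**Last checks:**
- **Hook over dish:** the hook point is about 6 mm from the dish centre in the top view. The pictures disagree by a few millimetres on where the dish centre is.
- **Bangle:** it hangs near the middle of the hook, centred within a few millimetres of the bar, and two successive top pictures agreed to within about 3 mm. I did not measure its final tilt or height exactly.
- **Dry bangles:** all three are still on their hooks.
- **Bystanders:** the beaker, jar and bottle are where they were, to within about 3 pixels in the scene view. The detector missed the bowl in the last picture; I read its position by eye, within about 2 pixels of the start.

**What went wrong:** the first attempt to turn the carousel passed above the bar without touching it. The fingertips sit about 41 mm higher than the reported tool position (near shut). I measured this from the depth images, corrected for it and repeated the swing.

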